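Put the spring clamp away in the latched case

TASK

Put the spring clamp away: gently press the thumb latch of the case until the sprung lid pops open, lay the clamp flat inside (do not drop it in), then swing the lid down and press it until it snaps shut and stays shut by itself. Never lean hard on the case, its lid or its latch, and leave the white tub and the paint tin where they are.

Things in the scene. Friction and masses are not known exactly. Their poses are not given: they have to be found in the camera images.
- case: Shallow wooden flip-lid case on a steel plate (138 x 196 x 4 mm) fixed to the bench. Origin: centre of the plate's underside; z up, x from the latch (front) to the hinge (rear), y along the hinge. The tub is packed up on the plate by an unmeasured h of 0 to 14 mm, new each time: tub, lid and latch stand h higher than all poses and heights given here; find them by touch. It takes at most 30 N from the robot.
- tub_floor (a point): Centre of the tub's inner floor for h = 0 (x 0, y 0, z 24 mm in the case's frame; really h higher). Inside 110 x 162 mm (x, y), 32 mm deep to the rim, walls 4 mm.
- lid (a joint): Lid angle, rad: 0.01 to 0.02 latched, 1.68 wide open (leaning back past the rear rim). Wooden lid 118 x 170 x 8 mm. Unlatched, its spring throws it open, up and back over the rear, and lifts it again if let go; holding it takes 1 to 3 N at the front edge. From 0.10 rad down it pushes the latch aside; press its front on to 0.00 to 0.01 rad, 6 to 14 N, so that it snaps; 0 is a hard stop.
- hinge (a point): Middle of the lid's hinge line (along y) on the rear rim for h = 0 (x 59, z 56 mm in the case's frame; really h higher). The lid's underside lies in the hinge plane; it reaches 118 mm from here.
- lid_front (a point): Middle of the shut lid's front top edge for h = 0 (x -59, z 64 mm in the case's frame; really h higher).
- latch (a joint): Latch angle, rad: 0 at rest, 0.30 at its hard stop. A sprung steel rocker amid the case's front. Pressing its thumb pad tips its lip (behind the pad, x -74 to -62 mm in the case's frame, up to z 75 + h mm, 28 mm wide) forward off a tooth on the lid. It lets go at 0.15 to 0.25 rad and springs back when released; a closing lid pushes the lip aside.
- pad (a point): Centre of the top of the latch's ridged thumb pad, 26 x 36 mm (x, y), for h = 0 (x -92, z 49 mm in the case's frame; really h higher). Pressed straight down: 2 N to start, 3 to 8 N and 4 to 7 mm down to let go; at about 8 mm a hard stop, where force rises at once.
- clamp: Wooden spring clamp lying flat, a pale bar 34 x 142 x 18 mm, rigid here, 80 to 170 g. Origin: centre of its underside; z up, long axis y. Grasp across the 34 mm width at its middle. In the case it lies along the case's y, on the tub floor. Two model planes on stands, 210 mm high, stand between it and the robot or case.
- tub_white: White plastic screw-top tub, 72 mm across, 68 mm high, on the bench beyond the case; leave alone. Origin: centre of its underside.
- tin_green: Small round paint tin, 77 mm across, 78 mm high, on the bench between tub and clamp; leave alone. Origin: centre of its underside.
There are look-alikes about, which are no part of the job. What is shaped like the clamp but red is not meant.

How it is judged:
On the way, in this order (a step that is already met when the one before it is completed fails the run):
1. the lid has popped wide open (at least 1.3 rad) (value of joint lid above 1.3 rad), for 0.1 s.
2. the clamp lies flat in the open case (value of joint lid above 1 rad and x of clamp in the frame of case between -0.04 and 0.04 m and y of clamp in the frame of case between -0.016 and 0.016 m and z of clamp in the frame of case between 0.02 and 0.043 m and angle between clamp's own z axis and vertical below 0.12 rad and contact force between the fingers and clamp below 0.1 N), for 0.2 s.
At the end, for the whole second after the job is handed in: Lid shut and held by its catch (lid under 0.035 rad, latch back under 0.05 rad); clamp flat and at rest on the tub floor along the case (origin within 40 mm in x and 16 mm in y of the case's centre, tilt under 0.12 rad); tub and tin not pushed over 30 mm or upset (value of joint lid below 0.035 rad and value of joint latch below 0.05 rad and x of clamp in the frame of case between -0.04 and 0.04 m and y of clamp in the frame of case between -0.016 and 0.016 m and z of clamp in the frame of case between 0.02 and 0.043 m and angle between clamp's own z axis and vertical below 0.12 rad and linear speed of clamp below 0.05 m/s); the robot touches nothing.
It fails at once if the robot presses on the case, its lid or its latch with more than 30 N (contact force between any of the fingers, the arm and case above 30 N).
It fails at once if the clamp is dropped or thrown into the case (faster than 0.8 m/s there) (horizontal distance between clamp and case below 0.08 m and height (world z) of clamp below 0.085 m and linear speed of clamp above 0.8 m/s).
It fails at once if the tub or the tin is pushed more than 30 mm or knocked over (distance of any of tub_white, tin_green from where it was at the start of the episode above 0.03 m or angle between any of tub_white, tin_green's own z axis and vertical above 0.5 rad).
It also fails if it takes over 72 s, if anything falls off the work surface, if the arm or the gripper's body presses on something with over 40 N, if the wrist force passes 120 N, or if a joint passes its speed limit or range.

ROBOT

A 6-joint arm with a two-finger parallel gripper is mounted at the origin on a cart in front of the work surface, level with it; the furniture and walls round the work are solid. World frame = base frame: x ahead of the robot, y to its left, z up, the work surface at z = 0. Lengths are in m, angles in rad, forces in N, time in s.
With the tool pointing down it reaches from about 0.35 to 0.85 m from the base axis. Payload 8.1 kg.
Tool frame: the origin (TCP) lies at the very end of the fingers, on their centre line; the grasp point (between the pads) lies 19 mm behind it (robot.pinch_z is the distance from the TCP to the grasp point, in m); x points along the fingers, z is the direction in which the jaws open and shut, and the axes are right-handed (so a half turn about x gives the same grasp; the last joint's range is limited). The gripper opens to 93 mm and grips with 3 to 60 N. Pads are 15 mm wide; open, the fingers measure 128 mm over their backs; the gripper's body (75 mm by 188 mm) begins 65 mm behind the grasp point.
Start: joints at [1.158, 0.13, 1.488, -0, 1.523, -0.085], TCP at [0.193, 0.568, 0.219] pointing down, gripper open.
Joint ranges: [-2.96, 2.96], [-0.89, 2.26], [0.02, 2.5], [-1.34, 4.48], [0, 2.73], [-2.66, 2.66]. Speed limits (rad/s): [2.39, 2.39, 2.79, 3.14, 3.14, 3.14].

INTERFACE

Orientations are given as a rotation vector (axis times angle).
In Python, from plant import robot, optics, ticket gives the robot as it stands.
- The arm moves only by the tool jog_arm, never from a script. Its argument "targets" is a list of rows, each a list of 7 numbers: the shift along the tool's x, y, z in cm, then the turn, a rotation vector about the tool's x, y, z in degrees, then the closure, from 0 (fully open) to 1 (shut). In form: [[dx, dy, dz, ax, ay, az, grip], ...]. A call has 1 to 5 rows; each row is the pose to reach, as a shift and turn from the pose measured when the call began, along the tool's axes at that moment; what a row does not reach only later rows make up. A row lasts 1/8 s, in which the tool goes at most 62.5 mm and 10.7 degrees, less where a joint would pass 70% of its speed; a pose out of reach is approached as far as the arm can. A call with a gripper value outside its range is refused whole. The fingers move at their own pace and stop on an object; "squeeze" is the grip in N (left out, the last holds). Time passes only in rows, so rows that repeat a pose let the fingers close. It gives the time, the measured TCP pose, the force and the opening at its end, in the units of the state.
- robot.read_state(): the state, without advancing time (a new reading comes with each control period).
- optics.read_camera(name): name is "side" or "top"; returns a dict with "frame" (384x512x3 uint8, red, green, blue), "vertical_fov" (degrees; the focal length in pixels is half the picture's height over the tangent of half this angle, whatever the lens; pixels are square), "cx", "cy" (the principal point, pixels), "R" (3x3) and "t" (3): a world point X has camera coordinates R X + t. Camera axes: x right, y down, z forward; pixel columns grow to the right and rows downward; lengths in m; the calibration is good to about 2 mm. A picture is of the moment at which its call begins. There is no depth.
- ticket.close_job(): hands the job in, once; it reports no verdict.
The state is a dict: "t": time; "q": joint angles; "dq": joint speeds; "joint_torque": joint torques, N m; "tool_pos": TCP position; "orientation": TCP orientation; "force": force on the tool from outside, world axes, zero at the start; "wrist_torque": the same for the moment, N m; "opening": finger opening in m.
Only numpy, scipy, OpenCV 4.12 (cv2) and the standard library are available. Lean on these libraries where they do the work, as an engineer would, in place of code of your own. Each camera call takes 0.05 s, during which the arm holds its last target.

## Working session

There is one attempt and no reset: what is moved stays moved. The work goes in short steps, Python scripts to look and compute and a tool call to move; the robot and the scene stay as the last step left them, time stands still between calls to the robot, and variables do not carry over. Pictures are saved under pics/ and viewed, and the job is handed in when it is done.

Besides the shell and the picture viewer there is one more tool, called after "Request:" as a command line: name --pt "numbers of a row" for each row, then --argument value for the rest. jog_arm: Moves the arm, as the interface text tells. Its arguments: {"type":"object","properties":{"targets":{"type":"array"},"squeeze":{"type":"number"}},"required":["targets"]}

```bash
ls; mkdir -p pics; python3 - <<'E'
from plant import robot, optics
import cv2,numpy as np
s=robot.read_state()
for k in s: print(k,np.round(s[k],4))
for n in("side","top"):
    c=optics.read_camera(n); cv2.imwrite(f"pics/{n}0.png",c["frame"][:,:,::-1])
    print(n,c["vertical_fov"],c["cx"],c["cy"],c["R"],c["t"])
E
```

```text
pics
t 0.0
q [ 1.1576  0.1311  1.4892 -0.      1.523  -0.0854]
dq [ 0.0006  0.0013 -0.0004 -0.0009  0.0001  0.0001]
joint_torque [ 5.00000e-04 -5.59861e+01 -4.91750e+01  7.66000e-02  3.59000e-02
 -2.00000e-04]
tool_pos [0.193  0.5676 0.2176]
orientation [-0.9654  1.3482  0.9639]
force [ 0.9819 -0.3101 -0.4008]
wrist_torque [ 0.0301  0.048  -0.0304]
opening 0.0931
side 57.506074583974055 249.65876036408335 192.31464300193522 [[ 0.99300077 -0.11725873 -0.01413709]
 [-0.07594598 -0.54226166 -0.83677028]
 [ 0.09045262  0.83198719 -0.54737157]] [-0.52851735  0.18117909  0.72771094]
top 54.455292193667255 257.68146371520567 196.5809385521242 [[-0.01089274 -0.99993191  0.00418728]
 [-0.99671803  0.01052162 -0.08026498]
 [ 0.08021545 -0.00504784 -0.99676477]] [0.13638395 0.5491828  0.90947393]
```

View pics/side0.png

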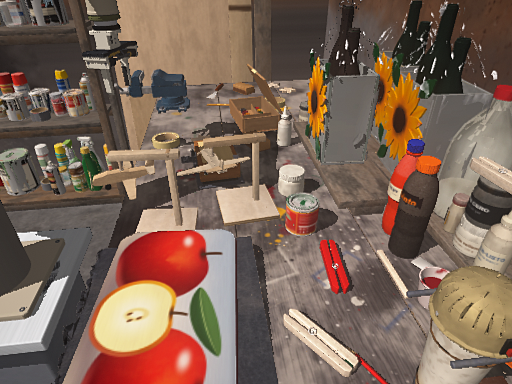

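View pics/top0.png

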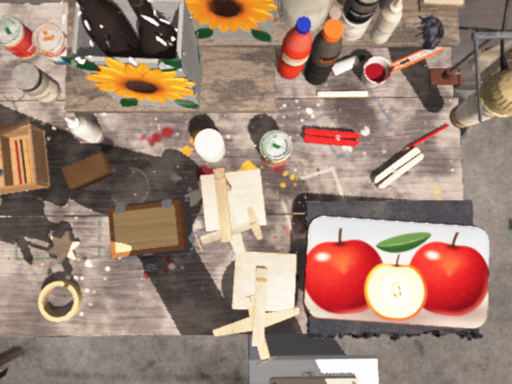

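The side and top views show the case in the top view at about (147,228), with its latch below at (150,265) facing the robot.

Clamp candidates in the top view:
- pale bar at (399,168)
- red bar at (331,137), which is a look-alike
- thin pale strip at (342,94)
- pale plane parts at (222,205) and (262,310)
- brown block at (87,170)

I choose the pale bar at (399,168). Next I'll check it in a close crop.

```bash
cat > h.py <<'E'
from plant import robot, optics, ticket
import cv2,numpy as np
from scipy.spatial.transform import Rotation as Ro
def cam(n,save=None):
    c=optics.read_camera(n); c["f"]=192/np.tan(np.radians(c["vertical_fov"]/2))
    c["K"]=np.array([[c["f"],0,c["cx"]],[0,c["f"],c["cy"]],[0,0,1]])
    if save: cv2.imwrite(f"pics/{save}.png",c["frame"][:,:,::-1])
    return c
def ray(c,p,z):
    o=-c["R"].T@c["t"]; d=c["R"].T@np.linalg.inv(c["K"])@np.array([p[0],p[1],1.])
    return o+d*(z-o[2])/d[2]
def proj(c,X):
    q=c["K"]@(c["R"]@np.asarray(X,float)+c["t"]); return q[:2]/q[2]
def tri(c1,p1,c2,p2):
    P=[c["K"]@np.c_[c["R"],c["t"]] for c in(c1,c2)]
    X=cv2.triangulatePoints(P[0],P[1],np.array(p1,float),np.array(p2,float)); return (X[:3]/X[3]).ravel()
def crop(c,x0,y0,x1,y1,k,name):
    cv2.imwrite(f"pics/{name}.png",cv2.resize(np.ascontiguousarray(c["frame"][y0:y1,x0:x1,::-1]),None,fx=k,fy=k,interpolation=cv2.INTER_CUBIC))
def st():
    s=robot.read_state(); R=Ro.from_rotvec(s["orientation"]).as_matrix()
    return s,R
def rel(pos,Rt=None):
    s,R=st(); d=R.T@(np.array(pos)-s["tool_pos"])*100
    a=np.zeros(3) if Rt is None else np.degrees(Ro.from_matrix(R.T@Rt).as_rotvec())
    return np.round(d,2),np.round(a,2)
E
python3 - <<'E'
from h import *
t=cam("top");s=cam("side")
crop(t,360,130,460,205,7,"clamp0"); crop(t,95,190,205,280,7,"case0"); crop(s,180,60,300,200,4,"case0s")
for n,p,z in [("clamp",(399,168),.018),("red",(331,137),.018),("case",(147,228),.07),("tubw",(209,145),.068),("tin",(275,147),.078)]:
    print(n,ray(t,p,z))
E
```

```text
clamp [ 0.61956133 -0.22720128  0.018     ]
red [ 0.7008075  -0.05745461  0.018     ]
case [0.47549424 0.39131955 0.07      ]
tubw [0.67214959 0.24604442 0.068     ]
tin [0.66355652 0.08843696 0.078     ]
```

View pics/clamp0.png

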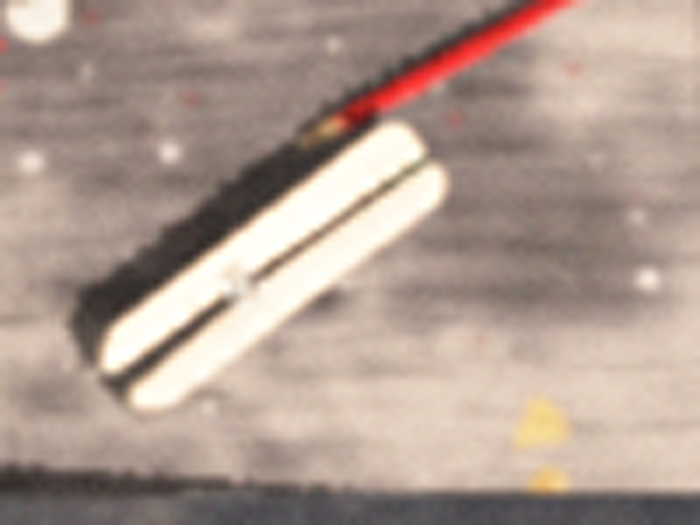

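View pics/case0.png

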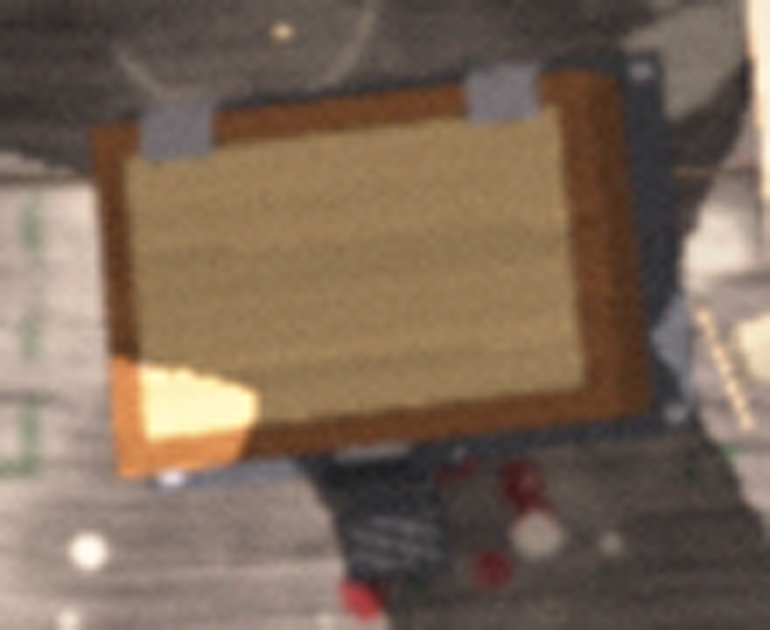

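View pics/case0s.png

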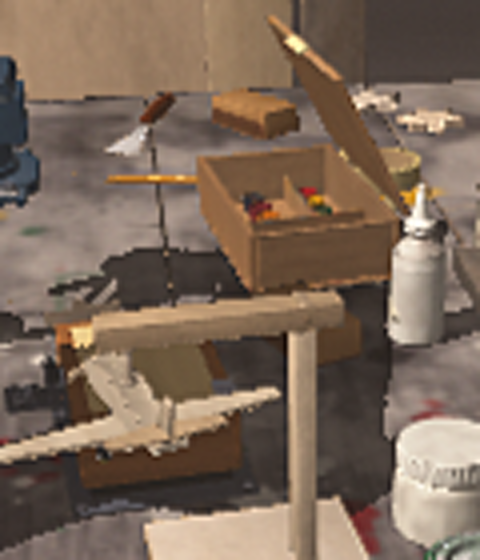

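```bash
python3 - <<'E'
from h import *
s=cam("side");t=cam("top"); crop(s,60,0,180,120,6,"grip")
st_,R=st(); p=st_["tool_pos"]; print(R)
for dx,dz in [(0,0),(-.019,0),(-.084,0),(-.084,.094),(-.084,-.094),(-.084,.0375)]: print(dx,dz,proj(s,p+R@[dx,0,dz]), proj(s,p+R@[dx,dz,0]))
print("camc",[-c["R"].T@c["t"] for c in(s,t)])
cr=lambda u,v:(95+u/7,190+v/7)
for z in(.064,.071,.078):
    P=[ray(t,cr(*q),z)[:2] for q in[(127,157),(147,438),(583,385),(558,108)]]
    P=np.array(P); c=P.mean(0); ex=(P[0]-P[1]+P[3]-P[2])/2; ey=(P[0]-P[3]+P[1]-P[2])/2
    print(z,c,np.linalg.norm(ex),np.linalg.norm(ey),np.degrees(np.arctan2(ex[1],ex[0])),np.degrees(np.arctan2(-ey[0],ey[1])))
    print(" latch pad",ray(t,cr(395,545),z-.015))
# plate right edge
for q in[(660,55),(690,425),(675,410),(640,70)]: print(ray(t,cr(*q),.004))
E
```

```text
[[-2.16146977e-04 -9.46777636e-01  3.21888274e-01]
 [-5.50279115e-04  3.21888346e-01  9.46777476e-01]
 [-9.99999825e-01  2.75146946e-05 -5.90567152e-04]]
0 0 [120.14086188  89.04243001] [120.14086188  89.04243001]
-0.019 0 [118.81816013  82.93961879] [118.81816013  82.93961879]
-0.084 0 [114.0955713   61.15007453] [114.0955713   61.15007453]
-0.084 0.094 [129.39623948  54.41855849] [86.1865004  60.09227475]
-0.084 -0.094 [96.38513876 68.94176437] [142.92796367  62.24286972]
-0.084 0.0375 [120.45980615  58.35013479] [102.85343734  60.72397913]
camc [array([ 0.4727546 , -0.56917298,  0.54246186]), array([0.47591213, 0.13518725, 0.95004063])]
0.064 [0.47371883 0.39643177] 0.09434092059419831 0.146731814869151 5.369051780665942 6.08494853709134
 latch pad [0.38070391 0.38567221 0.049     ]
0.071 [0.47373615 0.39436786] 0.09359559761599416 0.14557258732964046 5.36905178066595 6.084948537091323
 latch pad [0.38144356 0.38372624 0.056     ]
0.078 [0.47375348 0.39230394] 0.09285027463779004 0.14441335979012987 5.369051780665941 6.084948537091342
 latch pad [0.38218322 0.38178027 0.063     ]
[0.55062698 0.30420791 0.004     ]
[0.41731122 0.29294235 0.004     ]
[0.42271279 0.2983396  0.004     ]
[0.54524496 0.31143723 0.004     ]
```

View pics/grip.png

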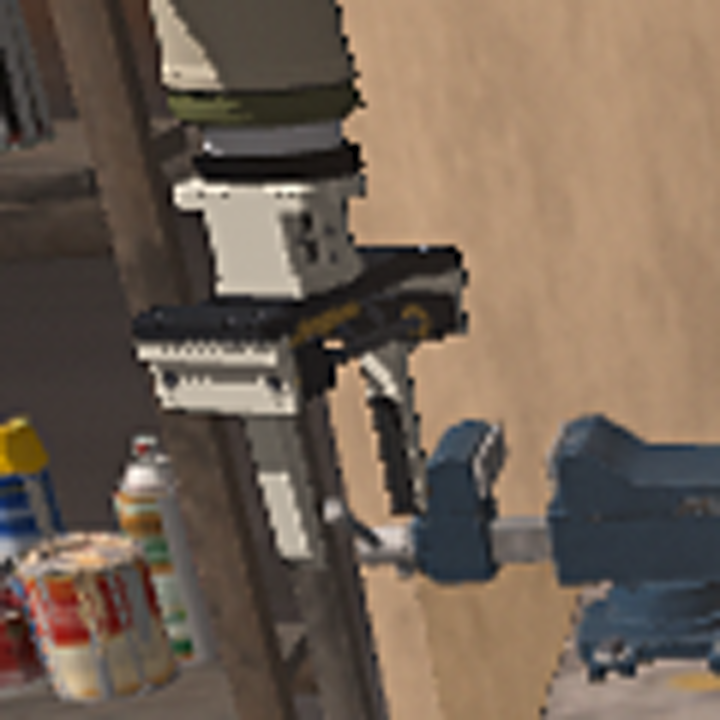

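```bash
cat >> h.py <<'E'
# case frame
HD=np.radians(5.6); C0=np.array([.474,.3945,0.])
def Rc(): return Ro.from_rotvec([0,0,HD]).as_matrix()
def w(p): return C0+Rc()@np.asarray(p,float)
def cf(p): return Rc().T@(np.asarray(p)-C0)
def Rt(jaw,tilt=0):
    # jaw: world heading (deg) of tool z; tool x down
    z=np.array([np.cos(np.radians(jaw)),np.sin(np.radians(jaw)),0]); x=np.array([0,0,-1.]); 
    return np.c_[x,np.cross(z,x),z]
E
python3 - <<'E'
from h import *
t=cam("top");s=cam("side")
print("wingtip z.15/.2",ray(t,(199,240),.15),ray(t,(199,240),.2))
print("wing2",ray(t,(215,333),.2),ray(t,(222,170),.2))
print(rel(w([-.094,0,.12]),Rt(95.6)))
print(rel(w([-.094,0,.08]),Rt(95.6)))
E
```

```text
wingtip z.15/.2 [0.4488551  0.25710978 0.15      ] [0.45054607 0.24949001 0.2       ]
wing2 [0.26920073 0.2178731  0.2       ] [0.59109651 0.20313614 0.2       ]
(array([  9.85, -23.61, -11.26]), array([-2.438e+01, -1.000e-02, -0.000e+00]))
(array([ 13.85, -23.61, -11.26]), array([-2.438e+01, -1.000e-02, -0.000e+00]))
```

Request:
jog_arm --pt "1 -4.7 -2.3 -8 0 0 1" --pt "3 -9.4 -4.5 -16 0 0 1" --pt "5 -14.2 -6.8 -24.4 0 0 1" --pt "7.5 -19 -9 -24.4 0 0 1" --pt "9.85 -23.6 -11.25 -24.4 0 0 1"

```text
t: 1.02
tool_pos: [0.3815, 0.3842, 0.1195]
orientation: [-1.281, 1.161, 1.281]
force: [0.9, -0.2, -0.9]
opening: 0.0472
```

Request:
jog_arm --pt "0 0 0 0 0 0 1" --pt "0 0 0 0 0 0 1"

```text
t: 1.27
tool_pos: [0.3815, 0.3845, 0.1199]
orientation: [-1.28, 1.161, 1.281]
force: [-0.8, 1.2, 0.3]
opening: 0.0276
```

```bash
python3 - <<'E'
from h import *
t=cam("top","top1");s=cam("side","side1"); crop(t,95,180,215,280,6,"c1"); crop(s,150,80,290,200,5,"c1s")
a,R=st(); print(a["t"],cf(a["tool_pos"]),a["force"],a["opening"],a["wrist_torque"])
print(rel(w([-.094,0,.07]),Rt(95.6)))
E
```

```text
1.375 [-0.0932414   0.00014336  0.1205441 ] [-0.11792138  1.06945061  0.13570965] 0.01952952672314686 [ 0.06349222 -0.00884894 -0.03813072]
(array([ 5.05,  0.08, -0.02]), array([0.09, 0.08, 0.09]))
```

View pics/c1.png

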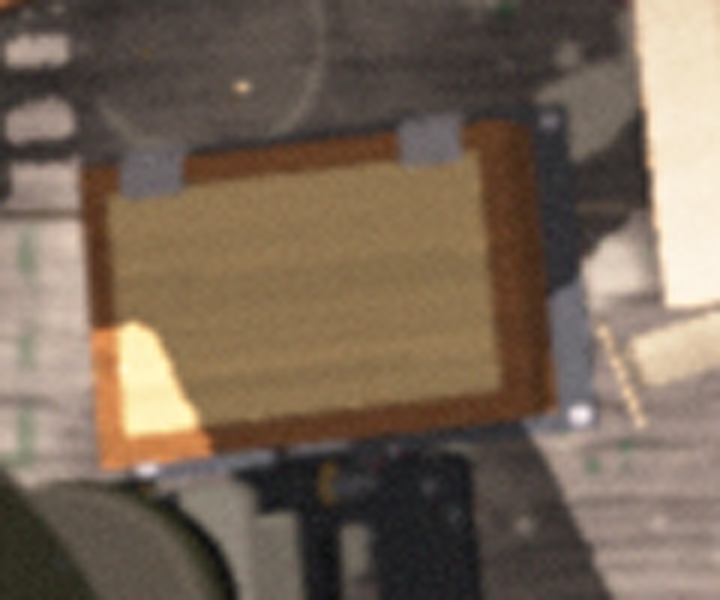

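View pics/c1s.png

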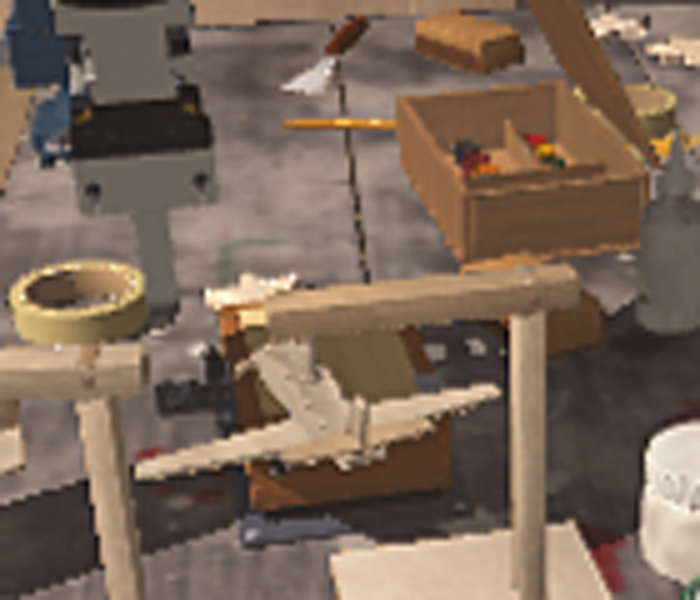

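The crops show the case shut and the fingers above the dark latch pad (side crop: fingertip at about (165,315), pad at about (195,390)). I'll go down to just above the pad's highest possible height, 63 mm.

Request:
jog_arm --pt "2.5 0 0 0 0 0 1" --pt "4.5 0 0 0 0 0 1" --pt "5 0 0 0 0 0 1" --pt "5 0 0 0 0 0 1"

```text
t: 1.88
tool_pos: [0.3809, 0.3864, 0.0711]
orientation: [-1.282, 1.157, 1.282]
force: [0.1, -0.2, -0.2]
opening: 0.0006
```

Request:
jog_arm --pt "0.3 0 0 0 0 0 1" --pt "0.6 0 0 0 0 0 1"

```text
t: 2.12
tool_pos: [0.3814, 0.387, 0.0659]
orientation: [-1.282, 1.155, 1.282]
force: [0.2, -0.3, -0.2]
opening: 0.0006
```

Request:
jog_arm --pt "0.15 0 0 0 0 0 1" --pt "0.3 0 0 0 0 0 1" --pt "0.3 0 0 0 0 0 1"

```text
t: 2.5
tool_pos: [0.3814, 0.3869, 0.0628]
orientation: [-1.282, 1.156, 1.282]
force: [0.2, 0.5, 0.4]
opening: 0.0
```

Request:
jog_arm --pt "0.15 0 0 0 0 0 1" --pt "0.3 0 0 0 0 0 1" --pt "0.3 0 0 0 0 0 1"

```text
t: 2.88
tool_pos: [0.3813, 0.3868, 0.0596]
orientation: [-1.282, 1.156, 1.282]
force: [-0.0, 0.2, 0.0]
opening: 0.0005
```

Request:
jog_arm --pt "0.15 0 0 0 0 0 1" --pt "0.3 0 0 0 0 0 1" --pt "0.3 0 0 0 0 0 1"

```text
t: 3.25
tool_pos: [0.3811, 0.3867, 0.0564]
orientation: [-1.282, 1.157, 1.282]
force: [-0.5, 0.1, -0.0]
opening: 0.0005
```

Request:
jog_arm --pt "0.15 0 0 0 0 0 1" --pt "0.2 0 0 0 0 0 1"

```text
t: 3.5
tool_pos: [0.3811, 0.3867, 0.0542]
orientation: [-1.282, 1.157, 1.282]
force: [0.8, -0.2, 0.4]
opening: 0.0003
```

Request:
jog_arm --pt "0.1 0 0 0 0 0 1" --pt "0.2 0 0 0 0 0 1"

```text
t: 3.75
tool_pos: [0.3808, 0.3867, 0.0524]
orientation: [-1.282, 1.157, 1.283]
force: [-3.8, -2.2, 5.1]
opening: 0.0006
```

Request:
jog_arm --pt "0.1 0 0 0 0 0 1" --pt "0.2 0 0 0 0 0 1"

```text
t: 4.0
tool_pos: [0.3805, 0.3867, 0.0504]
orientation: [-1.282, 1.158, 1.283]
force: [-4.1, -1.8, 4.8]
opening: 0.0006
```

Request:
jog_arm --pt "0.1 0 0 0 0 0 1" --pt "0.15 0 0 0 0 0 1"

```text
t: 4.25
tool_pos: [0.3803, 0.3867, 0.0489]
orientation: [-1.282, 1.158, 1.283]
force: [-4.8, -0.8, 5.6]
opening: 0.0004
```

```bash
python3 - <<'E'
from h import *
t=cam("top");s=cam("side"); crop(t,95,180,215,280,6,"c2"); crop(s,150,60,290,200,4,"c2s")
a,R=st(); print(a["t"],cf(a["tool_pos"]),a["force"])
E
```

```text
4.35 [-0.09399826  0.00138127  0.04894006] [-4.03777625 -1.7016253   5.90631337]
```

View pics/c2.png

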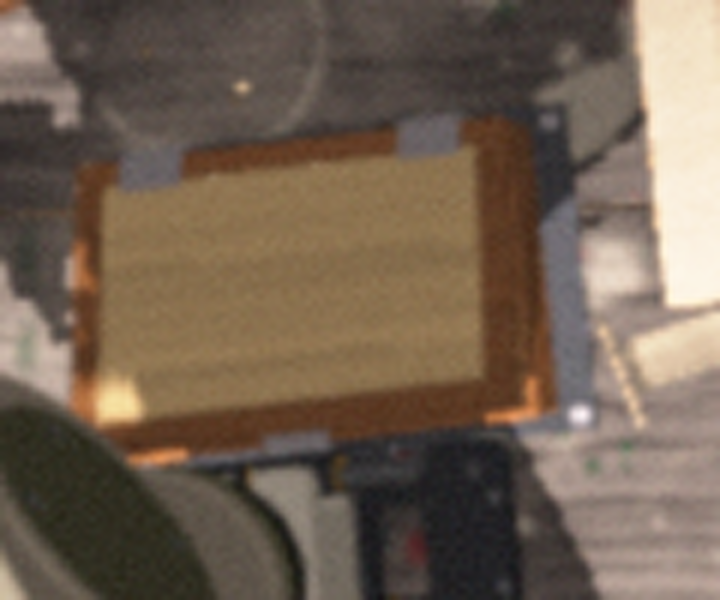

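View pics/c2s.png

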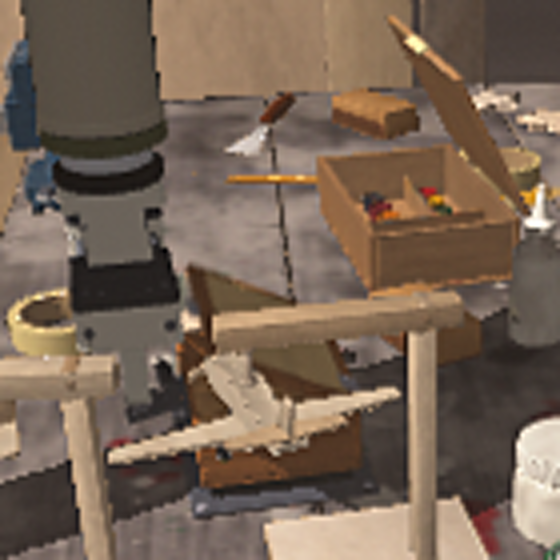

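The side crop shows the lid rising (its front edge at about (190,275)), so the latch has let go about 4.5 mm after contact. First contact was at z of about 0.0535, so h is about 4.5 mm. I'll lift away now.

Request:
jog_arm --pt "-1 0 0 0 0 0 0.5" --pt "-4 0 0 0 0 0 0" --pt "-9 0 0 0 0 0 0" --pt "-15 0 0 0 0 0 0" --pt "-21 0 0 0 0 0 0"

```text
t: 4.97
tool_pos: [0.3802, 0.386, 0.2612]
orientation: [-1.282, 1.157, 1.283]
force: [0.6, 0.9, 0.5]
opening: 0.046
```

```bash
python3 - <<'E'
from h import *
t=cam("top","top3");s=cam("side","side3"); crop(t,75,160,215,290,5,"c3"); crop(s,150,60,290,200,4,"c3s")
a,R=st(); print(a["t"],a["tool_pos"],a["force"])
# clamp mask
im=t["frame"][:,:,:].astype(int); m=((im.min(2)>200)).astype(np.uint8); m[:, :365]=0;m[:140]=0;m[195:]=0;m[:,435:]=0
m=cv2.morphologyEx(m*255,cv2.MORPH_CLOSE,np.ones((5,5)))
cs,_=cv2.findContours(m,0,2); c=max(cs,key=cv2.contourArea); r=cv2.minAreaRect(c); print(r)
B=cv2.boxPoints(r); W=np.array([ray(t,p,.018)[:2] for p in B]); print(W,W.mean(0))
e=[W[1]-W[0],W[2]-W[1]]; L=max(e,key=np.linalg.norm); print([np.linalg.norm(x) for x in e],"long heading",np.degrees(np.arctan2(L[1],L[0])))
E
```

```text
5.075 [0.38327679 0.38870095 0.26841748] [0.14406628 0.82354522 0.08449557]
((398.56005859375, 168.08001708984375), (13.600000381469727, 54.400001525878906), 53.13010025024414)
[[ 0.5923835  -0.15975426]
 [ 0.67463553 -0.27331986]
 [ 0.64649802 -0.29275961]
 [ 0.56464467 -0.17930408]] [ 0.61954043 -0.22628445]
[np.float64(0.14022318116406143), np.float64(0.03419975395200318)] long heading -54.08535643496397
```

View pics/top3.png

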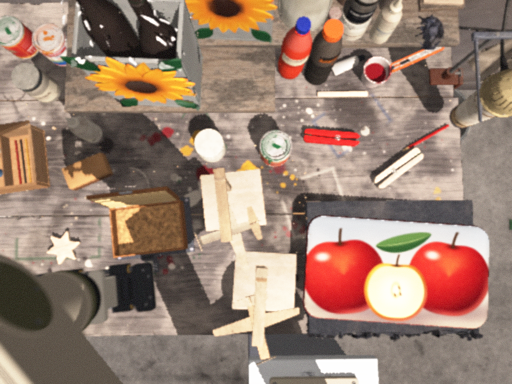

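View pics/c3s.png

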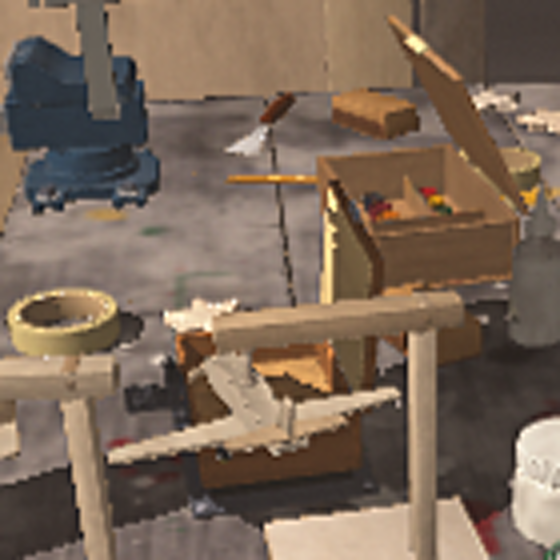

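```bash
python3 - <<'E'
from h import *
t=cam("top");s=cam("side")
print("board",tri(t,(308,218),s,(234,231)),tri(t,(306,325),s,(106,238)), "darkrim",tri(t,(308,200),s,(250,235)))
im=t["frame"].astype(int); m=(im.min(2)>170).astype(np.uint8); m[:, :370]=0;m[:145]=0;m[192:]=0;m[:,428:]=0
n,l,sc,_=cv2.connectedComponentsWithStats(m); 
ys,xs=np.nonzero(m); P=np.array([ray(t,(x,y),.018)[:2] for x,y in zip(xs,ys)]); 
c=np.median(P,0); P=P[np.linalg.norm(P-c,axis=1)<.085]
c=P.mean(0); u,v=np.linalg.eigh(np.cov((P-c).T)); print(len(P),c,np.sqrt(12*u),np.degrees(np.arctan2(v[1,1],v[0,1])))
# side check
print(proj(s,[*c,.018]))
crop(s,270,295,370,384,6,"cl_s")
for f in(.3,.6,1.): 
    a,R=st(); p0=a["tool_pos"]; print(rel(p0+f*(np.array([c[0],c[1],.27])-p0),Rt(36)))
E
```

```text
board [0.49773171 0.01185744 0.06463333] [0.24132144 0.0210241  0.0664241 ] darkrim [0.53685035 0.00934077 0.05186492]
1027 [ 0.60394243 -0.23859717] [0.10090712 0.11911807] 114.01080567618575
[309.96615831 344.50339648]
(array([ -0.33,  -4.76, -19.34]), array([59.76,  0.36,  0.12]))
(array([ -0.65,  -9.53, -38.68]), array([59.76,  0.36,  0.12]))
(array([ -1.09, -15.88, -64.47]), array([59.76,  0.36,  0.12]))
```

View pics/cl_s.png

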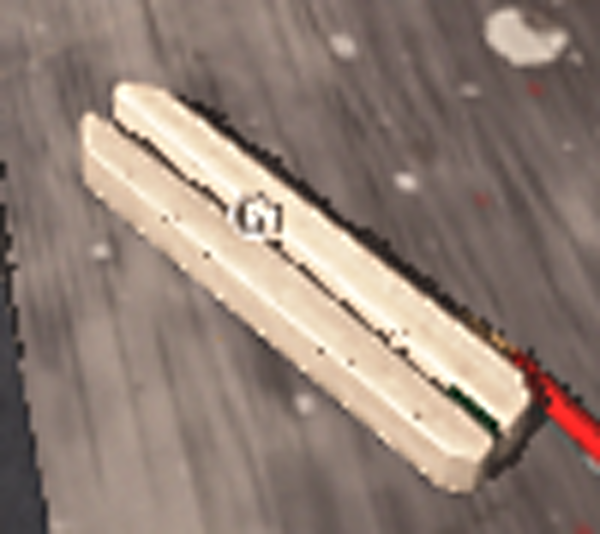

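Request:
jog_arm --pt "-1 -1.45 -5.8 10 0 0 0" --pt "-1 -2.9 -11.7 20 0 0 0" --pt "-1 -4.35 -17.5 30 0 0 0" --pt "-1 -5.8 -23.5 40 0 0 0" --pt "-1 -7.2 -29.3 50 0 0 0"

```text
t: 5.8
tool_pos: [0.4817, 0.1005, 0.2681]
orientation: [-0.617, 1.477, 0.622]
force: [0.1, 0.9, 0.6]
opening: 0.093
```

```bash
python3 - <<'E'
from h import *
a,R=st(); p0=a["tool_pos"]; print(p0,a["t"]);print(rel([.6195,-.2263,.27],Rt(36)))
E
```

```text
[0.4817082  0.10051638 0.26808919] 5.8
(array([ -0.31, -32.75, -13.61]), array([ 9.43,  0.23, -0.13]))
```

Request:
jog_arm --pt "0 -5.7 -2.4 9.4 0 0 0" --pt "0 -11.5 -4.8 9.4 0 0 0" --pt "0 -17.2 -7.1 9.4 0 0 0" --pt "0 -23 -9.5 9.4 0 0 0" --pt "0 -28.7 -12 9.4 0 0 0"

```text
t: 6.42
tool_pos: [0.6015, -0.1878, 0.2644]
orientation: [-0.488, 1.514, 0.497]
force: [0.6, 1.5, 0.2]
opening: 0.0924
```

```bash
python3 - <<'E'
from h import *
a,R=st(); p0=a["tool_pos"]; print(p0,a["t"]);print(rel([.6195,-.2263,.06],Rt(36)))
E
```

```text
[ 0.60147544 -0.18779065  0.26444412] 6.425
(array([20.42, -4.28, -0.85]), array([ 0.02,  0.12, -0.31]))
```

Request:
jog_arm --pt "4 -4.3 -0.85 0 0 -0.3 0" --pt "10 -4.3 -0.85 0 0 -0.3 0" --pt "16 -4.3 -0.85 0 0 -0.3 0" --pt "20.4 -4.3 -0.85 0 0 -0.3 0" --pt "20.4 -4.3 -0.85 0 0 -0.3 0"

```text
t: 7.05
tool_pos: [0.6144, -0.2242, 0.0529]
orientation: [-0.485, 1.522, 0.5]
force: [-0.5, 0.5, 0.3]
opening: 0.0931
```

```bash
python3 - <<'E'
from h import *
t=cam("top","top4");s=cam("side","side4"); crop(t,340,110,460,210,6,"c4"); crop(s,240,240,380,384,4,"c4s")
a,R=st(); p0=a["tool_pos"]; print(p0,a["t"]);print(rel([.6195,-.2263,.007],Rt(36)))
E
```

```text
[ 0.61919448 -0.22627876  0.06008955] 7.15
(array([ 5.31, -0.03,  0.02]), array([ 0.02,  0.08, -0.07]))
```

View pics/c4s.png

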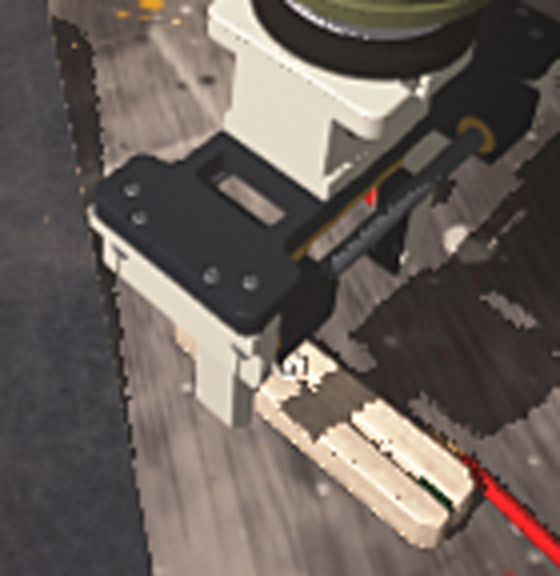

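View pics/c4.png

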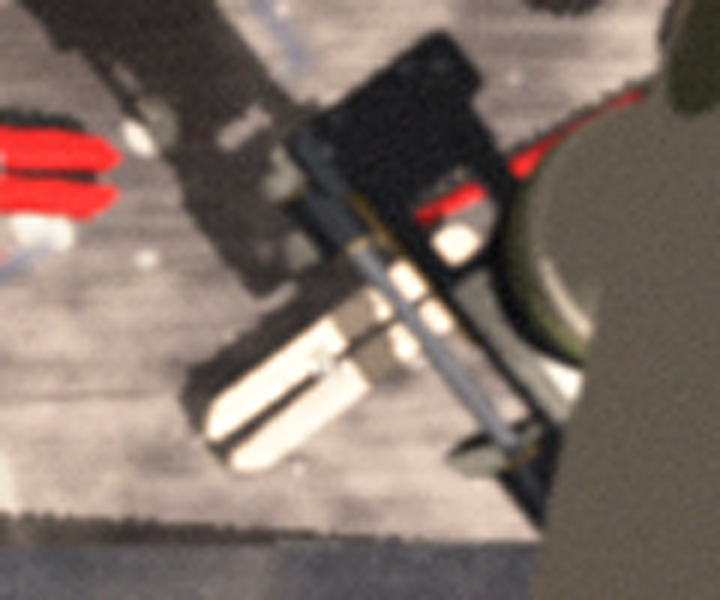

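The fingers straddle the pale clamp (side crop: finger at (225,410), clamp body running from (270,370) to (460,510)), and the jaw is square across it. The red brush is clear. I'll descend and grip.

Request:
jog_arm --pt "2.5 0 0 0 0 0 0" --pt "4.5 0 0 0 0 0 0" --pt "5.2 0 0 0 0 0 0" --pt "5.3 0 0 0 0 0 0" --pt "5.3 0 0 0 0 0 0.5" --squeeze 25

```text
t: 7.78
tool_pos: [0.6198, -0.2265, 0.0081]
orientation: [-0.492, 1.512, 0.493]
force: [-0.3, -0.1, 0.8]
opening: 0.0872
```

Request:
jog_arm --pt "0 0 0 0 0 0 1" --pt "0 0 0 0 0 0 1" --pt "0 0 0 0 0 0 1" --pt "0 0 0 0 0 0 1" --pt "0 0 0 0 0 0 1" --squeeze 25

```text
t: 8.4
tool_pos: [0.6198, -0.2264, 0.008]
orientation: [-0.492, 1.512, 0.493]
force: [0.4, 1.2, 0.2]
opening: 0.0382
```

Request:
jog_arm --pt "0 0 0 0 0 0 1" --pt "0 0 0 0 0 0 1" --pt "-1 0 0 0 0 0 1" --pt "-3 0 0 0 0 0 1" --pt "-6 0 0 0 0 0 1"

```text
t: 9.02
tool_pos: [0.6192, -0.2263, 0.069]
orientation: [-0.491, 1.513, 0.493]
force: [0.3, -0.2, -1.6]
opening: 0.0329
```

```bash
python3 - <<'E'
from h import *
t=cam("top","top5");s=cam("side","side5"); crop(s,220,220,380,370,4,"c5s")
a,R=st(); p0=a["tool_pos"]; print(p0,a["t"],a["opening"],a["force"])
E
```

```text
[ 0.62302056 -0.22807516  0.07412831] 9.125 0.03263013092197222 [ 1.40466071  0.11113009 -0.30846589]
```

View pics/c5s.png

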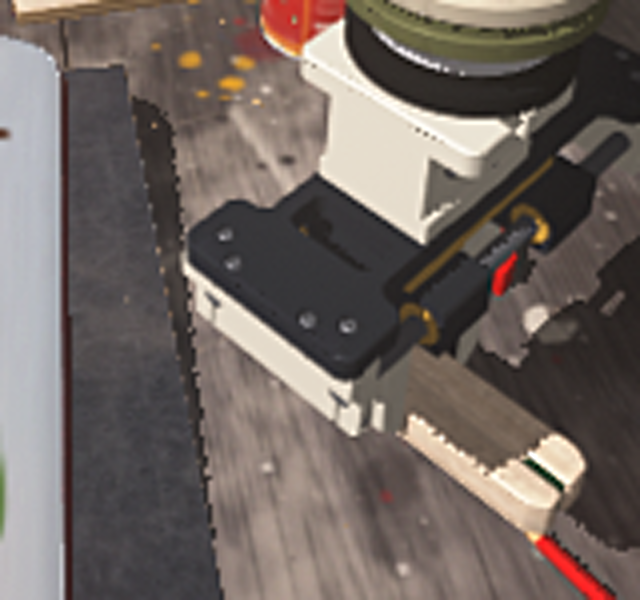

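The grip holds: the clamp hangs level, with its end at about (560,480) in the side crop and the opening at 33 mm. Next I'll check my case frame by overlaying the predicted rim on the open-lid picture.

```bash
cat >> h.py <<'E'
def Rtilt(al):
    a=np.radians(al); x=np.array([np.sin(a),0,-np.cos(a)]); z=np.array([np.cos(a),0,np.sin(a)])
    return Rc()@np.c_[x,np.cross(z,x),z]
E
python3 - <<'E'
from h import *
t=cam("top");im=t["frame"].copy();raw=im.copy()
c0=cv2.resize(np.ascontiguousarray(raw[180:270,80:200]),None,fx=6,fy=6,interpolation=2)
def L(pts,col):
    q=np.array([ (proj(t,w(p))-[80,180]+.5)*6-.5 for p in pts]).astype(int); cv2.polylines(c0,[q],True,col,1)
for z,hx,hy,col in[(.0605,.055,.081,(0,255,0)),(.0605,.059,.085,(255,255,0)),(.0285,.055,.081,(0,255,255)),(.004,.069,.098,(255,0,0))]:
    L([[-hx,-hy,z],[hx,-hy,z],[hx,hy,z],[-hx,hy,z]],col)
cv2.imwrite("pics/ov.png",c0[:,:,::-1])
a,R=st(); p0=a["tool_pos"]; print(p0,a["t"])
T=w([-.0035,0,.0409]); Rg=Rtilt(18); start=T-.16*Rg[:,0]; print("start",start)
print(rel([.62,-.227,.28],Rt(36)))
E
```

```text
[ 0.6219789  -0.2276001   0.07174203] 9.175
start [0.42130996 0.3893337  0.19306904]
(array([-2.083e+01,  6.000e-02, -2.000e-02]), array([0.02, 0.29, 0.3 ]))
```

View pics/ov.png

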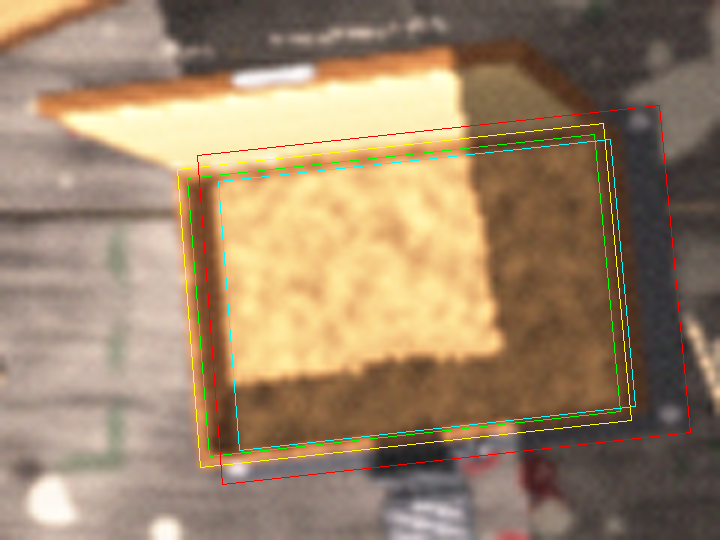

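The predicted rim, floor and plate outlines match the picture closely, so the case pose and h ≈ 4.5 mm are confirmed. I'll lift the clamp and carry it across above the planes.

Request:
jog_arm --pt "-6 0 0 0 0 0 1" --pt "-12 0 0 0 0 0 1" --pt "-17.5 0 0 0 0 0 1" --pt "-21.5 0 0 0 0 0 1" --pt "-21.5 0 0 0 0 0 1"

```text
t: 9.8
tool_pos: [0.622, -0.2281, 0.291]
orientation: [-0.498, 1.502, 0.485]
force: [0.9, 0.7, -2.7]
opening: 0.0326
```

```bash
python3 - <<'E'
from h import *
t=cam("top")
for th in(1.5,1.6,1.68): print(th,[((proj(t,w([.059-.118*np.cos(th),y,.0605+.118*np.sin(th)]))-[80,180]+.5)*6-.5).round() for y in(0.085,0,-.085)])
a,R=st(); p0=a["tool_pos"]; print(p0,a["t"],a["opening"])
print(rel([.423,.3893,.29],Rtilt(0)))
E
```

```text
1.5 [array([ 45., 176.]), array([291., 150.]), array([537., 123.])]
1.6 [array([ 42., 142.]), array([288., 116.]), array([534.,  89.])]
1.68 [array([ 41., 115.]), array([287.,  89.]), array([532.,  62.])]
[ 0.62106642 -0.22765226  0.28767214] 9.85 0.03255020844653058
(array([-0.56, 61.55, 20.26]), array([30.42,  0.46,  0.32]))
```

Request:
jog_arm --pt "-0.5 5.7 1.9 6 0.4 0.3 1" --pt "-0.5 11.4 3.8 12 0.4 0.3 1" --pt "-0.5 17.1 5.7 18 0.4 0.3 1" --pt "-0.5 22.8 7.6 24 0.4 0.3 1" --pt "-0.5 28.5 9.4 30.4 0.4 0.3 1"

```text
t: 10.48
tool_pos: [0.5274, 0.0598, 0.2877]
orientation: [-0.074, 1.573, 0.074]
force: [1.2, 0.4, -0.8]
opening: 0.0328
```

```bash
python3 - <<'E'
from h import *
a,R=st(); p0=a["tool_pos"]; print(p0,a["t"],a["opening"])
print(rel([.423,.3893,.27],Rtilt(18)))
E
```

```text
[0.52742317 0.05983245 0.28767983] 10.475 0.03275721947560675
(array([ 1.81, 33.78, -7.29]), array([-2.00e-01, -1.82e+01,  1.00e-02]))
```

Request:
jog_arm --pt "0 5.6 -1.2 0 0 0 1" --pt "0 11.2 -2.4 0 -4 0 1" --pt "0 16.9 -3.6 0 -9 0 1" --pt "0.5 22.5 -4.8 0 -14 0 1" --pt "1 28.2 -6.1 0 -18.2 0 1"

```text
t: 11.1
tool_pos: [0.4384, 0.3357, 0.2748]
orientation: [-0.06, 1.256, 0.081]
force: [0.7, 0.4, -1.9]
opening: 0.0325
```

```bash
python3 - <<'E'
from h import *
a,R=st(); p0=a["tool_pos"]; print(p0,a["t"],a["opening"])
print(rel([.4213,.3893,.193],Rtilt(18)))
E
```

```text
[0.43836002 0.33568985 0.27475583] 11.1 0.03248498903261426
(array([ 7.4 ,  5.5 , -3.66]), array([-0.17, -0.02,  0.1 ]))
```

Request:
jog_arm --pt "0 4 -3 0 0 0 1" --pt "1.5 5.5 -3.66 0 0 0 1" --pt "5 5.5 -3.66 0 0 0 1" --pt "7.4 5.5 -3.66 0 0 0 1" --pt "7.4 5.5 -3.66 0 0 0 1"

```text
t: 11.72
tool_pos: [0.42, 0.3867, 0.1877]
orientation: [-0.064, 1.262, 0.077]
force: [-0.3, -0.1, -0.5]
opening: 0.0323
```

```bash
python3 - <<'E'
from h import *
s=cam("side");t=cam("top");crop(s,130,30,290,200,4,"c6s");crop(t,60,150,220,290,4,"c6")
a,R=st(); p0=a["tool_pos"]; print(p0,a["t"],a["opening"],a["force"])
print(rel(w([-.0035,0,.065]),Rtilt(18)))
E
```

```text
[0.42125014 0.38836579 0.19201376] 11.825 0.03276478615796598 [ 0.47257849 -0.39596219 -0.11846828]
(array([13.61,  0.14,  0.82]), array([-0.19, -0.11,  0.2 ]))
```

View pics/c6s.png

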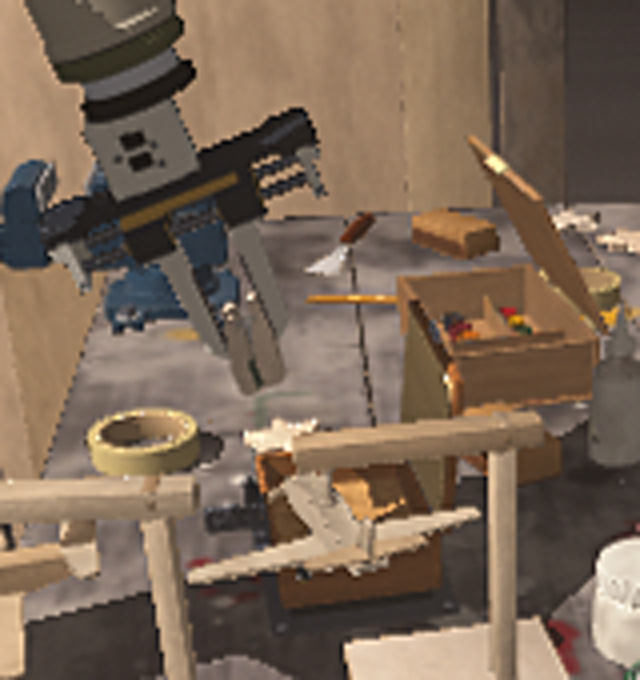

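View pics/c6.png

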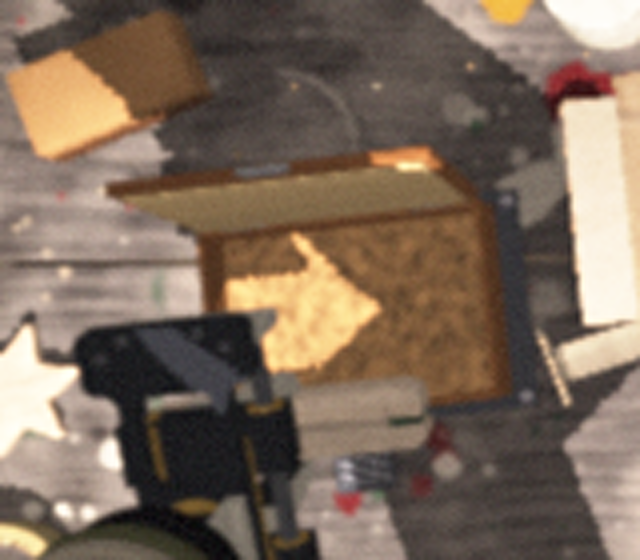

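```bash
python3 - <<'E'
from h import *
t=cam("top")
print("clamp end",cf(ray(t,(167.5,249),.195)),cf(ray(t,(167.5,249),.185)))
T=w([-.0035,0,.0409]);Rg=Rtilt(18)
for d in(.06,.02,.005,0): print(rel(T-d*Rg[:,0],Rg))
E
```

```text
clamp end [-0.04858984 -0.07678211  0.195     ] [-0.04892344 -0.07437853  0.185     ]
(array([10.01,  0.06, -0.02]), array([-0.2 , -0.02,  0.12]))
(array([14.01,  0.07, -0.02]), array([-0.2 , -0.02,  0.12]))
(array([15.51,  0.07, -0.02]), array([-0.2 , -0.02,  0.12]))
(array([16.01,  0.08, -0.02]), array([-0.2 , -0.02,  0.12]))
```

Request:
jog_arm --pt "5 0.4 0 0 0 0 1" --pt "9.5 0.4 0 0 0 0 1" --pt "12.5 0.4 0 0 0 0 1" --pt "13.5 0.4 0 0 0 0 1" --pt "14 0.4 0 0 0 0 1"

```text
t: 12.5
tool_pos: [0.4649, 0.3974, 0.0612]
orientation: [-0.059, 1.255, 0.081]
force: [0.1, 0.5, -1.0]
opening: 0.0329
```

```bash
python3 - <<'E'
from h import *
s=cam("side");t=cam("top");crop(s,130,30,290,200,4,"c7s");crop(t,60,150,220,290,4,"c7")
a,R=st(); p0=a["tool_pos"]; print(cf(p0),a["t"],a["opening"],a["force"])
T=w([-.0035,.003,.0409]);Rg=Rtilt(18);print(rel(T,Rg))
E
```

```text
[-0.00877802  0.0038789   0.06149299] 12.6 0.03251793923624424 [ 0.09627275  0.00715785 -1.43551677]
(array([ 2.12, -0.09, -0.14]), array([-0.22,  0.07,  0.06]))
```

View pics/c7s.png

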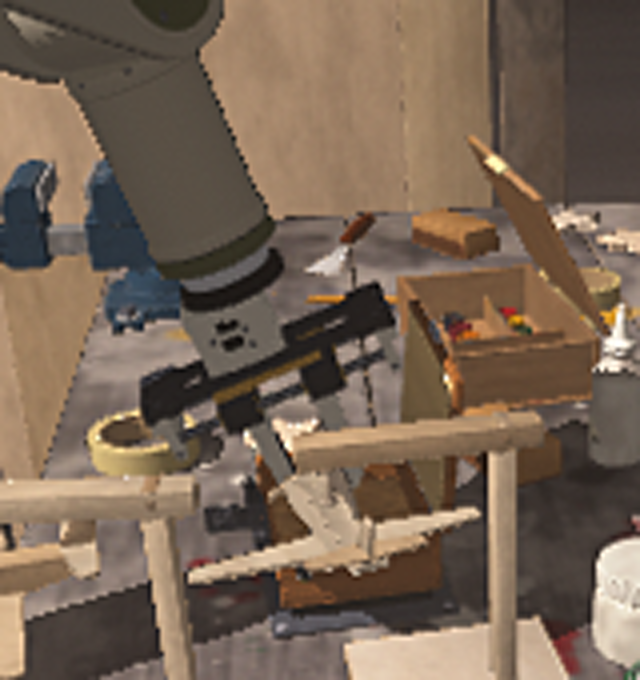

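View pics/c7.png

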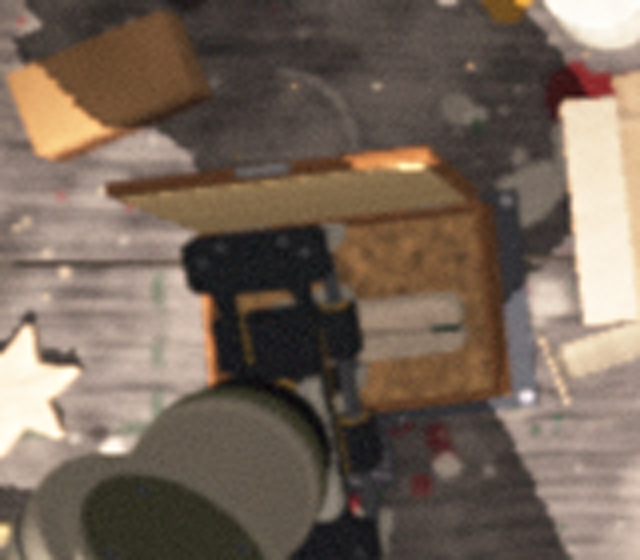

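The clamp is inside the rim with room all round (top crop: right end at (465,325), right wall at 500), and the gripper body is clear of the lid. I'll lower slowly until it touches.

Request:
jog_arm --pt "0.6 -0.1 -0.1 0 0 0 1" --pt "1.2 -0.1 -0.1 0 0 0 1" --pt "1.5 -0.1 -0.1 0 0 0 1" --pt "1.6 -0.1 -0.1 0 0 0 1"

```text
t: 13.1
tool_pos: [0.4688, 0.3967, 0.0456]
orientation: [-0.059, 1.255, 0.081]
force: [-0.4, -0.8, -1.2]
opening: 0.0329
```

Request:
jog_arm --pt "0.1 0 0 0 0 0 1" --pt "0.2 0 0 0 0 0 1" --pt "0.2 0 0 0 0 0 1"

```text
t: 13.48
tool_pos: [0.4694, 0.3967, 0.0436]
orientation: [-0.059, 1.255, 0.081]
force: [0.8, -0.1, -0.4]
opening: 0.0327
```

Request:
jog_arm --pt "0.1 0 0 0 0 0 1" --pt "0.2 0 0 0 0 0 1" --pt "0.2 0 0 0 0 0 1"

```text
t: 13.85
tool_pos: [0.47, 0.3967, 0.0416]
orientation: [-0.059, 1.255, 0.081]
force: [-0.4, 1.1, -1.0]
opening: 0.0325
```

Request:
jog_arm --pt "0.1 0 0 0 0 0 1" --pt "0.15 0 0 0 0 0 1" --pt "0.15 0 0 0 0 0 1"

```text
t: 14.22
tool_pos: [0.4704, 0.3969, 0.0409]
orientation: [-0.059, 1.255, 0.081]
force: [-5.1, -2.4, 7.0]
opening: 0.0327
```

Request:
jog_arm --pt "0.1 0 0 0 0 0 1" --pt "0.15 0 0 0 0 0 1" --pt "0.15 0 0 0 0 0 1"

```text
t: 14.6
tool_pos: [0.4708, 0.3971, 0.0408]
orientation: [-0.059, 1.255, 0.081]
force: [-9.6, -5.4, 13.8]
opening: 0.0326
```

Contact came at TCP z 0.041, as predicted, so h is about 4.6 mm. I'll ease off by about 1 mm and open slightly.

Request:
jog_arm --pt "-0.08 0 0 0 0 0 1" --pt "-0.08 0 0 0 0 0 0.62" --pt "-0.08 0 0 0 0 0 0.56" --pt "-0.08 0 0 0 0 0 0.54" --pt "-0.08 0 0 0 0 0 0.54"

```text
t: 15.22
tool_pos: [0.4706, 0.397, 0.0415]
orientation: [-0.059, 1.255, 0.08]
force: [-0.3, 0.9, 0.2]
opening: 0.0427
```

```bash
python3 - <<'E'
from h import *
t=cam("top");s=cam("side");crop(t,60,150,220,290,4,"c8");crop(s,130,30,290,200,4,"c8s")
a,R=st(); p0=a["tool_pos"]; print(cf(p0),a["t"],a["opening"],a["force"])
E
```

```text
[-0.00319594  0.00290828  0.04153727] 15.325 0.042785085857001325 [-0.01298975 -0.82892352  0.00310721]
```

View pics/c8.png

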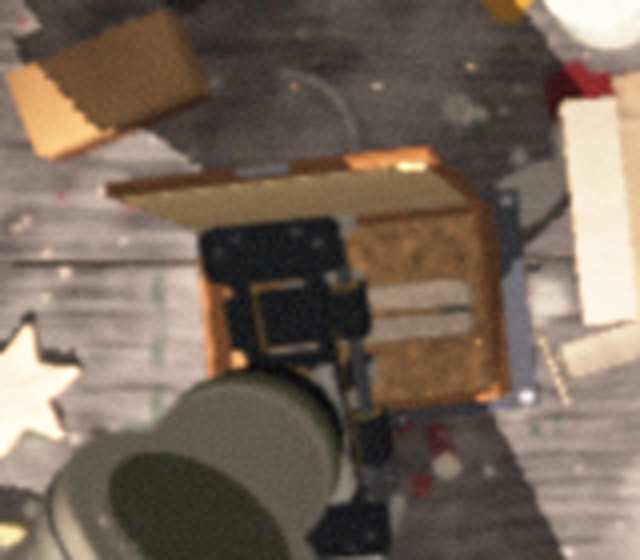

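The clamp lies released on the floor (right end at (470,310), inside the right wall at 495). I'll withdraw along the tool axis.

Request:
jog_arm --pt "-1 0 0 0 0 0 0.54" --pt "-3 0 0 0 0 0 0.54" --pt "-7 0 0 0 0 0 0.54" --pt "-12 0 0 0 0 0 1" --pt "-18 0 0 0 0 0 1" --squeeze 20

```text
t: 15.95
tool_pos: [0.4139, 0.3913, 0.2138]
orientation: [-0.06, 1.256, 0.08]
force: [0.3, 0.1, 0.9]
opening: 0.0271
```

```bash
python3 - <<'E'
from h import *
t=cam("top");s=cam("side");crop(t,60,150,220,290,4,"c9");crop(s,130,30,290,200,4,"c9s")
a,R=st(); p0=a["tool_pos"]; print(cf(p0),a["t"],a["opening"],a["force"])
hz=.0605
print(rel(w([.10,0,.27]),Rt(95.6)))
E
```

```text
[-0.05715119  0.00609361  0.22252766] 16.05 0.019377814451225234 [0.40308064 0.42977953 0.88852124]
(array([ 0.51, -0.52, 16.41]), array([-89.38,  14.95,  14.26]))
```

View pics/c9.png

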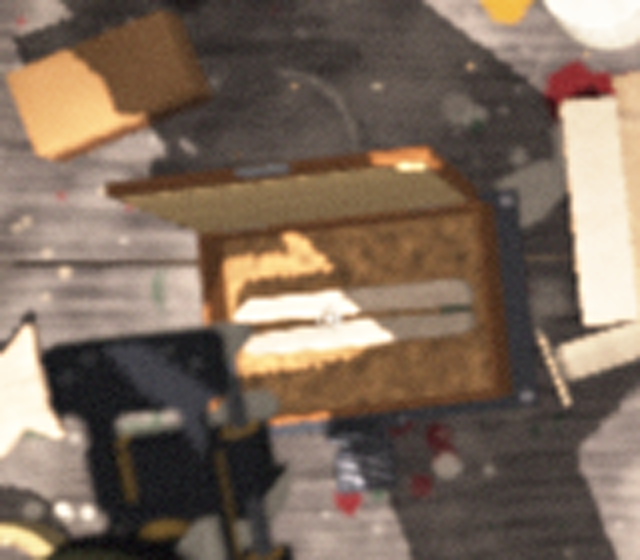

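View pics/c9s.png

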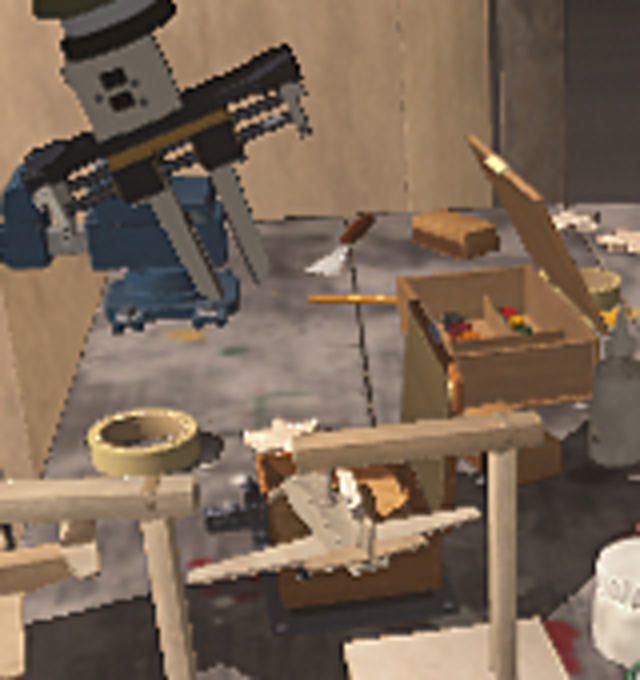

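The clamp lies flat in the tub (top crop: from (235,325) to (470,310)), the lid still stands open, and the arm is clear. Before reaching behind the lid I'll check the clearance to the sunflower box.

```bash
python3 - <<'E'
from h import *
t=cam("top");s=cam("side")
for z in(0,.1,.2,.3): print(z,ray(t,(140,103),z), proj(s,ray(t,(140,103),z)))
print(rel(w([.112,0,.285]),Rt(95.6)))
print(rel(w([.112,0,.285]),Rt(5.6)))
E
```

```text
0 [0.80000425 0.43407132 0.        ] [314.44445944 157.67260908]
0.1 [0.76589075 0.40261118 0.1       ] [309.23135637 134.17281364]
0.2 [0.73177725 0.37115105 0.2       ] [303.13650309 106.69823599]
0.3 [0.69766375 0.33969091 0.3       ] [295.91552212  74.14726332]
(array([-1.26, -0.34, 18.36]), array([-89.4 ,  14.41,  14.22]))
(array([-1.26, -0.34, 18.36]), array([-0.23, 18.23, -0.12]))
```

Request:
jog_arm --pt "-2 -0.3 4 0 5 0 1" --pt "-2 -0.3 8.5 0 10 0 1" --pt "-2 -0.3 13 0 14 0 1" --pt "-1.3 -0.3 18.4 0 18.2 0 1" --pt "-1.3 -0.3 18.4 0 18.2 0 1"

```text
t: 16.77
tool_pos: [0.589, 0.404, 0.2777]
orientation: [-0.073, 1.578, 0.069]
force: [-0.1, -0.1, -1.7]
opening: 0.0002
```

```bash
python3 - <<'E'
from h import *
s=cam("side");crop(s,130,0,330,170,4,"c10s")
a,R=st(); p0=a["tool_pos"]; print(cf(p0),a["t"],a["opening"],a["force"])
for X,z in[(.112,.163),(.10,.163)]: print(rel(w([X,0,z]),Rt(5.6)))
E
```

```text
[ 0.11377797 -0.00127995  0.27925872] 16.825 0.0005411609059356664 [-0.29427516 -0.79467429 -0.7163009 ]
(array([11.63,  0.14, -0.1 ]), array([-0.37, -0.41,  0.05]))
(array([11.64,  0.13, -1.3 ]), array([-0.37, -0.41,  0.05]))
```

View pics/c10s.png

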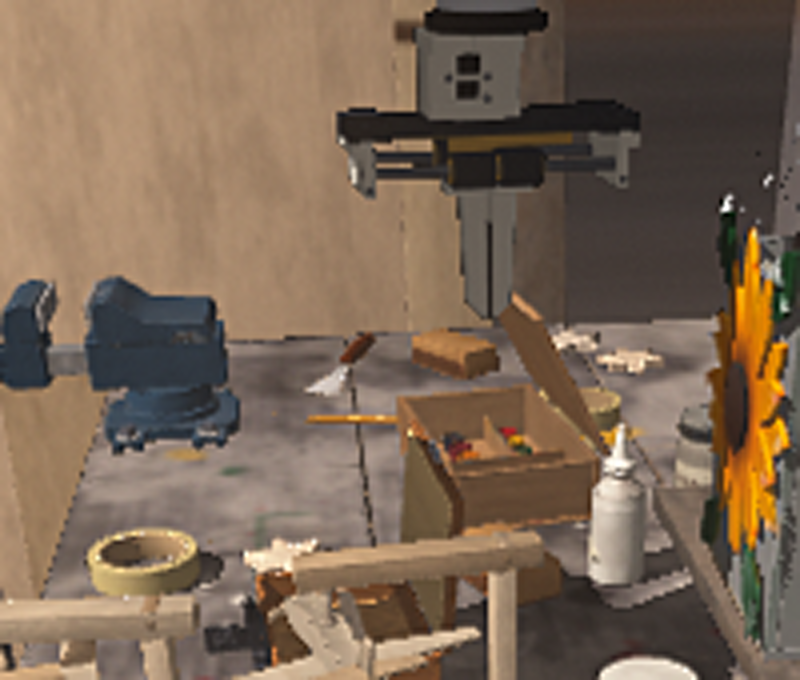

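The closed fingers stand above and behind the upright lid (fingertip at about (490,315), lid's top edge at (420,440)), and there is room to the sunflowers. Going down behind the lid.

Request:
jog_arm --pt "4 0 0 0 0 0 1" --pt "8 0 0 0 0 0 1" --pt "11 0 0 0 0 0 1" --pt "11.6 0 0 0 0 0 1" --pt "11.6 0 0 0 0 0 1"

```text
t: 17.45
tool_pos: [0.5858, 0.4043, 0.1643]
orientation: [-0.073, 1.576, 0.071]
force: [-0.7, 0.6, 0.1]
opening: 0.0006
```

Request:
jog_arm --pt "0 0 -0.5 0 0 0 1" --pt "0 0 -1 0 0 0 1" --pt "0 0 -1.4 0 0 0 1" --pt "0 0 -1.4 0 0 0 1"

```text
t: 17.95
tool_pos: [0.5716, 0.4032, 0.1648]
orientation: [-0.073, 1.576, 0.072]
force: [-0.5, -0.7, 0.1]
opening: 0.0004
```

Request:
jog_arm --pt "0 0 -1.3 0 0 0 1" --pt "-0.1 0 -2.5 0 0 0 1" --pt "0 0 -3.6 0 0 0 1" --pt "0.1 0 -4.6 0 0 0 1"

```text
t: 18.45
tool_pos: [0.5252, 0.3988, 0.164]
orientation: [-0.073, 1.576, 0.072]
force: [1.4, 0.3, -1.2]
opening: 0.0004
```

```bash
python3 - <<'E'
from h import *
s=cam("side");crop(s,130,30,290,200,4,"c11s")
a,R=st(); p0=a["tool_pos"]; print(cf(p0),a["t"],a["opening"],a["force"])
for p in[(31.5,157.7),(13,147.7),(-3,134.2)]: print(rel(w([p[0]/1e3,0,p[1]/1e3]),Rt(5.6)))
E
```

```text
[ 0.05029771 -0.00044241  0.16378119] 18.5 0.0002595048116590308 [ 1.26135262 -0.37034419  1.05935435]
(array([ 0.62,  0.04, -1.88]), array([-0.29, -0.41,  0.04]))
(array([ 1.63,  0.03, -3.72]), array([-0.29, -0.41,  0.04]))
(array([ 3.  ,  0.02, -5.31]), array([-0.29, -0.41,  0.04]))
```

View pics/c11s.png

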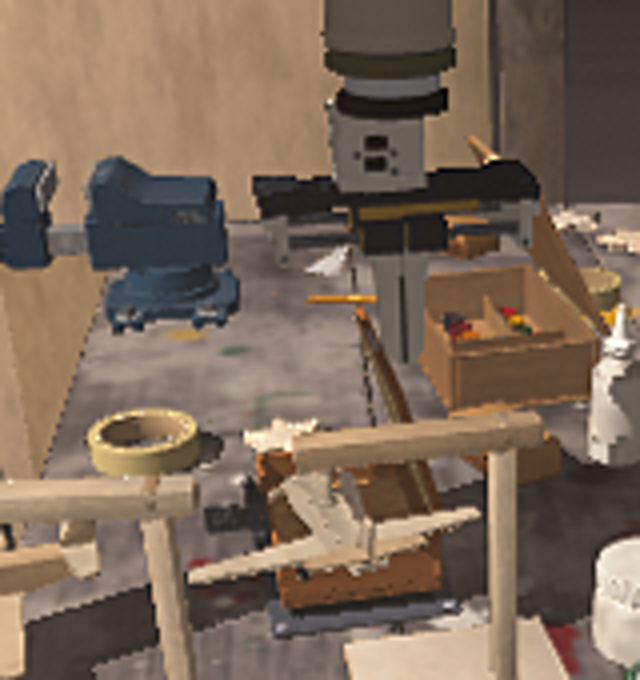

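The lid is being swung down by the fingers (lid edge at (360,310), fingertip at (400,360)) with about 1.3 N. I'll continue the arc.

Request:
jog_arm --pt "0.25 0 -1 0 0 0 1" --pt "0.6 0 -1.9 0 0 0 1" --pt "1.05 0 -2.8 0 0 0 1" --pt "1.6 0 -3.7 0 0 0 1" --pt "2.3 0 -4.5 0 0 0 1"

```text
t: 19.12
tool_pos: [0.4785, 0.3949, 0.1409]
orientation: [-0.073, 1.576, 0.072]
force: [0.7, 0.7, 3.6]
opening: 0.0003
```

```bash
python3 - <<'E'
from h import *
a,R=st(); p0=a["tool_pos"]; print(cf(p0),a["t"],a["opening"],a["force"])
for p in[(-3,134.2),(-16.4,117.8),(-24,104),(-29.5,89.2),(-31.7,82)]: print(rel(w([p[0]/1e3,0,p[1]/1e3]),Rt(5.6)))
E
```

```text
[ 4.55643631e-03 -4.79222753e-05  1.40873063e-01] 19.125 0.00034039490940428175 [0.74849858 0.7042473  3.60713983]
(array([ 0.67,  0.  , -0.75]), array([-0.29, -0.4 ,  0.02]))
(array([ 2.32, -0.  , -2.08]), array([-0.29, -0.4 ,  0.02]))
(array([ 3.71, -0.01, -2.83]), array([-0.29, -0.4 ,  0.02]))
(array([ 5.19, -0.01, -3.37]), array([-0.29, -0.4 ,  0.02]))
(array([ 5.91, -0.01, -3.58]), array([-0.29, -0.4 ,  0.02]))
```

Request:
jog_arm --pt "0.7 0 -0.75 0 0 0 1" --pt "1.5 0 -1.5 0 0 0 1" --pt "2.3 0 -2.1 0 0 0 1" --pt "3 0 -2.5 0 0 0 1" --pt "3.7 0 -2.8 0 0 0 1"

```text
t: 19.75
tool_pos: [0.45, 0.3923, 0.1036]
orientation: [-0.073, 1.577, 0.072]
force: [-0.7, -0.0, 2.4]
opening: 0.0003
```

```bash
python3 - <<'E'
from h import *
s=cam("side");crop(s,130,30,290,200,4,"c12s")
a,R=st(); p0=a["tool_pos"]; print(cf(p0),a["t"],a["opening"],a["force"])
for p in[(-27,95),(-29.5,89.2),(-31.7,82),(-33,76)]: print(rel(w([p[0]/1e3,0,p[1]/1e3]),Rt(5.6)))
E
```

```text
[-2.47279437e-02 -4.08114307e-05  1.02447664e-01] 19.8 0.00040205034892027813 [0.49076295 2.29089473 0.60180616]
(array([ 0.75,  0.  , -0.22]), array([-0.28, -0.48,  0.05]))
(array([ 1.33,  0.  , -0.47]), array([-0.28, -0.48,  0.05]))
(array([ 2.05,  0.  , -0.68]), array([-0.28, -0.48,  0.05]))
(array([ 2.65,  0.  , -0.8 ]), array([-0.28, -0.48,  0.05]))
```

View pics/c12s.png

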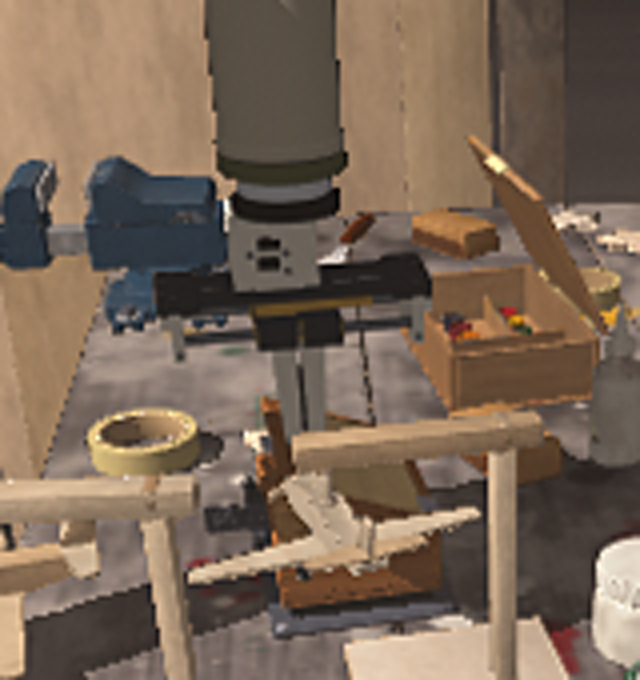

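The lid is about 20° from shut (front edge at (270,405)). I'll continue down, more slowly near the latch.

Request:
jog_arm --pt "0.75 0 -0.2 0 0 0 1" --pt "1.3 0 -0.45 0 0 0 1" --pt "1.8 0 -0.65 0 0 0 1" --pt "2.1 0 -0.75 0 0 0 1"

```text
t: 20.3
tool_pos: [0.4418, 0.3912, 0.0812]
orientation: [-0.074, 1.578, 0.072]
force: [2.0, 0.2, 1.4]
opening: 0.0007
```

Request:
jog_arm --pt "0.2 0 0 0 0 0 1" --pt "0.4 0 0 0 0 0 1" --pt "0.4 0 0 0 0 0 1"

```text
t: 20.68
tool_pos: [0.4413, 0.3912, 0.0774]
orientation: [-0.074, 1.579, 0.072]
force: [-2.6, -0.4, 5.0]
opening: 0.0004
```

Request:
jog_arm --pt "0.15 0 0 0 0 0 1" --pt "0.25 0 0 0 0 0 1" --pt "0.25 0 0 0 0 0 1"

```text
t: 21.05
tool_pos: [0.441, 0.3912, 0.076]
orientation: [-0.074, 1.579, 0.072]
force: [-4.7, -2.1, 10.9]
opening: 0.0004
```

Request:
jog_arm --pt "0.15 0 0 0 0 0 1" --pt "0.25 0 0 0 0 0 1" --pt "0.25 0 0 0 0 0 1"

```text
t: 21.42
tool_pos: [0.4409, 0.3913, 0.075]
orientation: [-0.075, 1.579, 0.072]
force: [-5.5, -4.2, 13.9]
opening: 0.0004
```

```bash
python3 - <<'E'
from h import *
s=cam("side");t=cam("top");crop(s,130,80,290,200,4,"c13s");crop(t,60,150,220,290,4,"c13")
a,R=st(); p0=a["tool_pos"]; print(cf(p0),a["t"],a["opening"],a["force"])
E
```

```text
[-3.32455293e-02  4.02605318e-05  7.50569814e-02] 21.525 0.0008385482972993159 [-5.31290205 -3.52067822 14.31472543]
```

View pics/c13s.png

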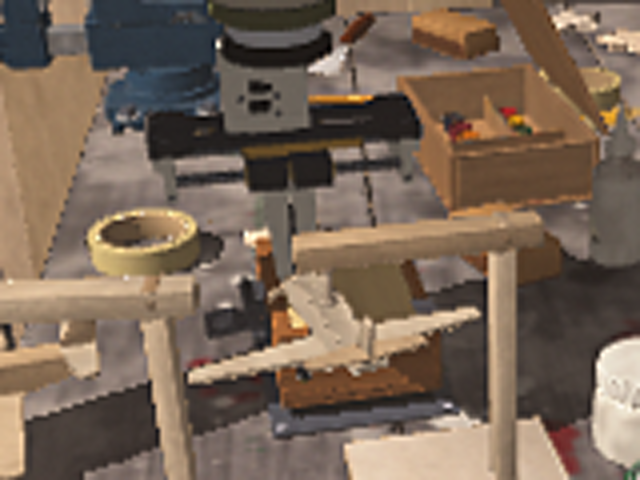

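The lid is nearly down (about 0.06 rad), with the latch resisting at 14 N. I'll shift the contact 6 mm nearer the front edge for more leverage, and then press on.

Request:
jog_arm --pt "-0.2 0 -0.2 0 0 0 1" --pt "-0.2 0 -0.6 0 0 0 1" --pt "-0.2 0 -0.6 0 0 0 1"

```text
t: 21.9
tool_pos: [0.4359, 0.3911, 0.0781]
orientation: [-0.074, 1.577, 0.073]
force: [4.0, -0.8, 5.9]
opening: 0.0007
```

Request:
jog_arm --pt "0.15 0 0 0 0 0 1" --pt "0.25 0 0 0 0 0 1" --pt "0.25 0 0 0 0 0 1"

```text
t: 22.28
tool_pos: [0.4358, 0.3912, 0.0764]
orientation: [-0.074, 1.577, 0.073]
force: [-2.1, -2.6, 9.1]
opening: 0.0003
```

Request:
jog_arm --pt "0.15 0 0 0 0 0 1" --pt "0.25 0 0 0 0 0 1" --pt "0.25 0 0 0 0 0 1"

```text
t: 22.65
tool_pos: [0.4356, 0.3913, 0.0752]
orientation: [-0.074, 1.577, 0.073]
force: [-2.1, -3.7, 14.1]
opening: 0.0
```

Request:
jog_arm --pt "0.15 0 0 0 0 0 1" --pt "0.25 0 0 0 0 0 1" --pt "0.25 0 0 0 0 0 1"

```text
t: 23.02
tool_pos: [0.4355, 0.3913, 0.0745]
orientation: [-0.074, 1.576, 0.073]
force: [-4.4, -4.3, 17.2]
opening: 0.0005
```

Request:
jog_arm --pt "0.15 0 0 0 0 0 1" --pt "0.25 0 0 0 0 0 1" --pt "0.25 0 0 0 0 0 1"

```text
t: 23.4
tool_pos: [0.4355, 0.3913, 0.074]
orientation: [-0.074, 1.576, 0.073]
force: [-4.8, -6.2, 18.7]
opening: 0.0009
```

```bash
python3 - <<'E'
from h import *
a0=cv2.imread("pics/side0.png"); s=cam("side","side14");t=cam("top","top14")
a1=s["frame"][:,:,::-1]
f=lambda a:cv2.resize(np.ascontiguousarray(a[120:190,180:250]),None,fx=5.5,fy=5.5,interpolation=2)
cv2.imwrite("pics/cmp.png",np.hstack([f(a0),f(a1)]))
b0=cv2.imread("pics/top0.png");b1=t["frame"][:,:,::-1]
g=lambda a:cv2.resize(np.ascontiguousarray(a[195:280,100:200]),None,fx=4,fy=4,interpolation=2)
cv2.imwrite("pics/cmpt.png",np.hstack([g(b0),g(b1)]))
a,R=st(); p0=a["tool_pos"]; print(cf(p0),a["t"],a["force"],a["wrist_torque"])
for th in(0,.06): print([proj(s,w([.059-.118*np.cos(th),y,.0605+.008+.118*np.sin(th)])).round(1) for y in(-.085,.085)])
E
```

```text
[-0.03862281  0.00061197  0.07398144] 23.5 [-4.80800555 -5.90278761 18.45753308] [-1.14355357  1.0931184  -0.01688081]
[array([198.1, 166.2]), array([193.2, 141.2])]
[array([198., 164.]), array([193. , 139.2])]
```

View pics/cmp.png

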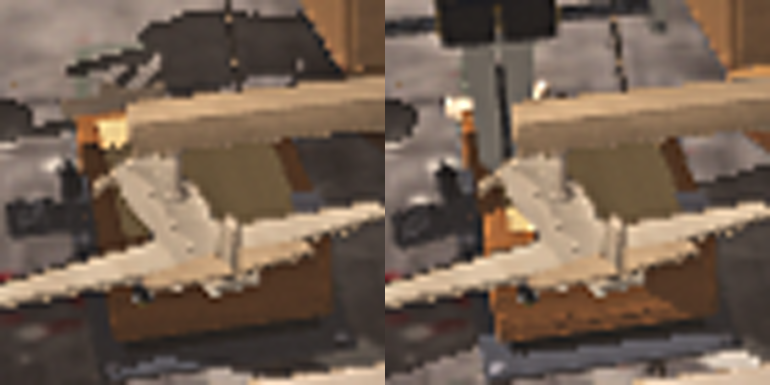

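View pics/cmpt.png

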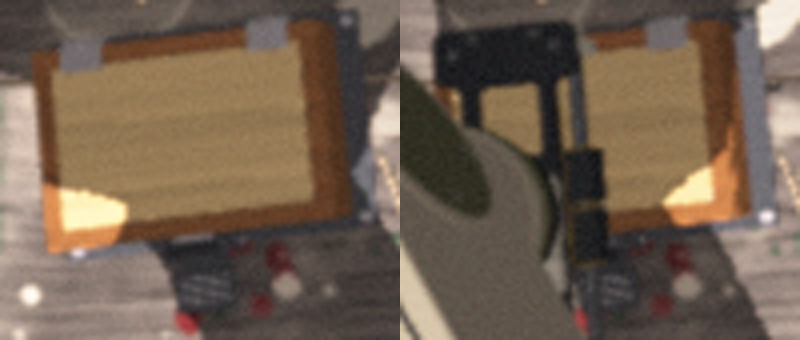

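Request:
jog_arm --pt "0.15 0 0 0 0 0 1" --pt "0.22 0 0 0 0 0 1" --pt "0.22 0 0 0 0 0 1" --pt "0.22 0 0 0 0 0 1" --pt "0.22 0 0 0 0 0 1"

```text
t: 24.12
tool_pos: [0.4351, 0.3911, 0.0714]
orientation: [-0.074, 1.577, 0.073]
force: [1.3, -0.8, 1.5]
opening: 0.0003
```

The force fell from 18 N to about 1.5 N and the lid dropped, so it seems to have snapped. I'll lift off gently and look.

Request:
jog_arm --pt "-0.2 0 0 0 0 0 1" --pt "-0.4 0 0 0 0 0 1"

```text
t: 24.38
tool_pos: [0.4346, 0.3909, 0.0749]
orientation: [-0.075, 1.578, 0.073]
force: [-0.7, 0.7, 0.7]
opening: 0.0005
```

```bash
python3 - <<'E'
from h import *
a0=cv2.imread("pics/side0.png"); s=cam("side","side15")
a1=s["frame"][:,:,::-1]
f=lambda a:cv2.resize(np.ascontiguousarray(a[120:190,180:250]),None,fx=5.5,fy=5.5,interpolation=2)
cv2.imwrite("pics/cmp2.png",np.hstack([f(a0),f(a1)]))
a,R=st(); p0=a["tool_pos"]; print(cf(p0),a["t"],a["force"])
E
```

```text
[-0.039251    0.00042016  0.07537587] 24.425 [0.65804921 0.37749468 0.77080931]
```

View pics/cmp2.png

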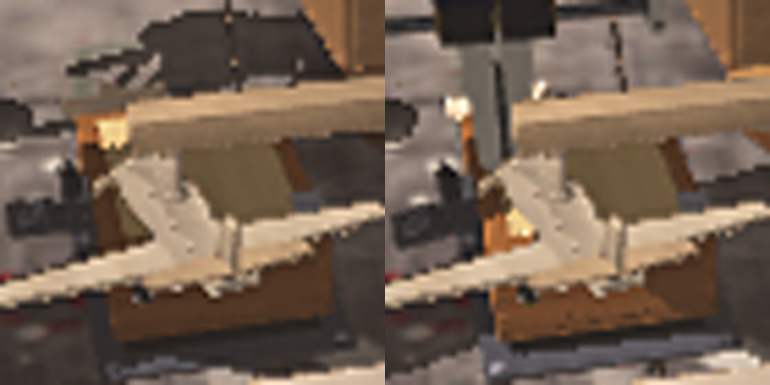

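Request:
jog_arm --pt "-0.4 0 0 0 0 0 1" --pt "-0.8 0 0 0 0 0 1" --pt "-1.2 0 0 0 0 0 1"

```text
t: 24.8
tool_pos: [0.4351, 0.3912, 0.0878]
orientation: [-0.074, 1.577, 0.073]
force: [-0.7, -0.3, -0.0]
opening: 0.0009
```

```bash
python3 - <<'E'
from h import *
a0=cv2.imread("pics/side0.png"); s=cam("side","side16")
a1=s["frame"][:,:,::-1]
f=lambda a:cv2.resize(np.ascontiguousarray(a[120:190,180:250]),None,fx=5.5,fy=5.5,interpolation=2)
cv2.imwrite("pics/cmp3.png",np.hstack([f(a0),f(a1)]))
a,R=st(); p0=a["tool_pos"]; print(cf(p0),a["t"],a["force"])
E
```

```text
[-0.03875836  0.00071959  0.08842826] 24.85 [ 0.23400269 -0.25855955  1.17112044]
```

View pics/cmp3.png

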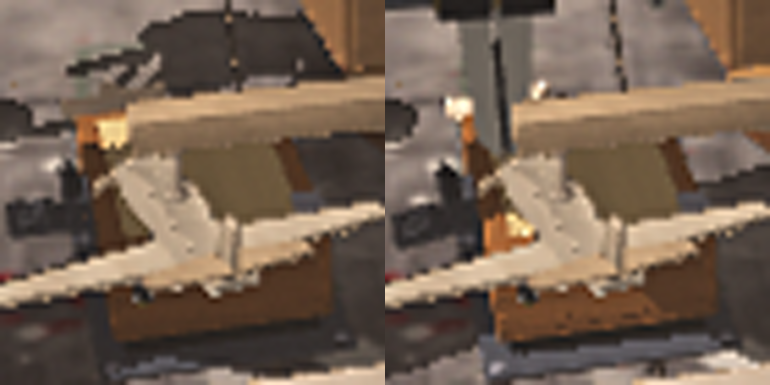

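The lid did not follow the fingers up, so it is held by the catch. I'll retreat fully and do a last check.

Request:
jog_arm --pt "-4 0 0 0 0 0 1" --pt "-9 0 0 0 0 0 1" --pt "-14 0 0 0 0 0 1" --pt "-17 0 -2 0 0 0 1" --pt "-17 0 -6 0 0 0 1"

```text
t: 25.48
tool_pos: [0.3783, 0.3868, 0.2627]
orientation: [-0.07, 1.571, 0.075]
force: [0.5, 0.6, -0.1]
opening: 0.0003
```

Request:
jog_arm --pt "0 0 -5 0 0 0 1" --pt "0 0 -7 0 0 0 1" --pt "0 0 -7 0 0 0 1"

```text
t: 25.85
tool_pos: [0.3077, 0.3806, 0.2635]
orientation: [-0.07, 1.57, 0.077]
force: [0.5, 1.2, -0.2]
opening: 0.0004
```

```bash
python3 - <<'E'
from h import *
a0=cv2.imread("pics/top0.png"); s=cam("side","side17");t=cam("top","top17")
a1=t["frame"][:,:,::-1]
f=lambda a:cv2.resize(np.ascontiguousarray(a[195:280,100:200]),None,fx=4,fy=4,interpolation=2)
f2=lambda a:cv2.resize(np.ascontiguousarray(a[110:190,170:265]),None,fx=4.2,fy=4.2,interpolation=2)[:,:400]
top=np.hstack([f(a0),f(a1)]); b0=cv2.imread("pics/side0.png"); bot=np.hstack([f2(b0),f2(s["frame"][:,:,::-1])])
cv2.imwrite("pics/fin.png",top); cv2.imwrite("pics/fins.png",bot)
a,R=st(); print(a["tool_pos"],a["t"],a["force"],a["dq"].__abs__().max() if hasattr(a["dq"],"max") else a["dq"])
E
```

```text
[0.30900946 0.38049951 0.26309057] 25.95 [ 0.96151834 -0.34062866 -0.36455684] 0.01709708881434701
```

View pics/fin.png

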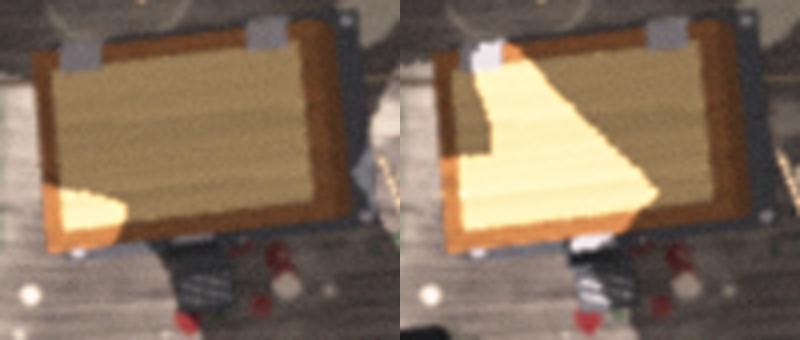

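View pics/fins.png

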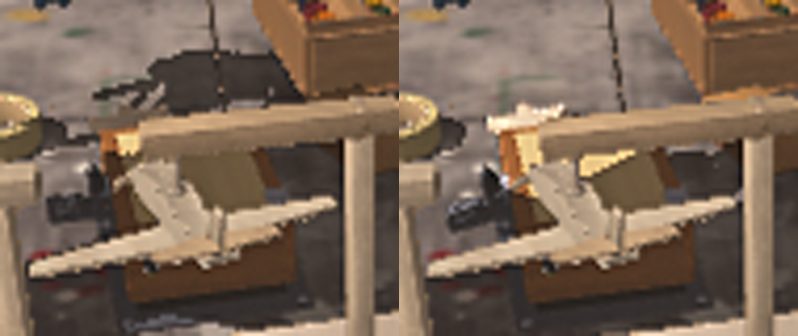

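View pics/top17.png

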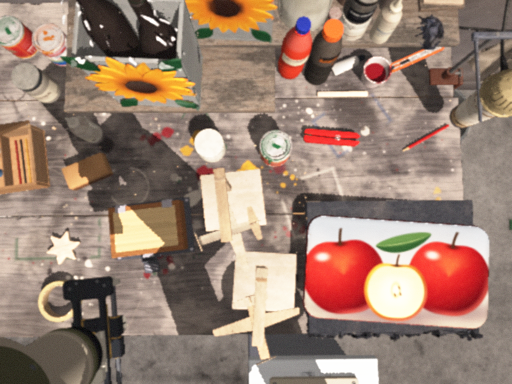

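The lid stays down, but the latch pad looks lower than at the start (side crop: (450,220) now, (448,208) before) and its lip stands further forward. It may not be fully snapped, so I'll look closer.

```bash
python3 - <<'E'
from h import *
b0=cv2.imread("pics/side0.png"); a0=cv2.imread("pics/top0.png"); b1=cv2.imread("pics/side17.png"); a1=cv2.imread("pics/top17.png")
bm=cv2.imread("pics/side1.png")
def g(a,gm=.6): return (255*(a/255.)**gm).astype(np.uint8)
f=lambda a:cv2.resize(g(a[135:185,178:218]),None,fx=9,fy=9,interpolation=0)
cv2.imwrite("pics/z1.png",np.hstack([f(b0),f(b1)]))
f=lambda a:cv2.resize(g(a[240:275,130:175]),None,fx=8,fy=8,interpolation=0)
cv2.imwrite("pics/z2.png",np.hstack([f(a0),f(a1)]))
E
```

```text
(no output)
```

View pics/z1.png

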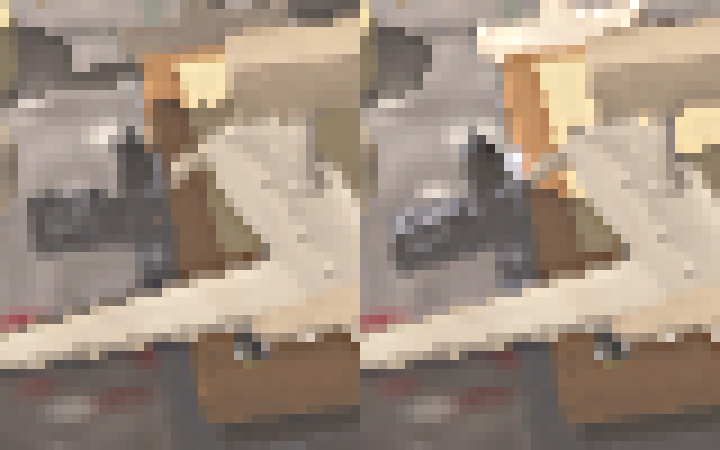

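View pics/z2.png

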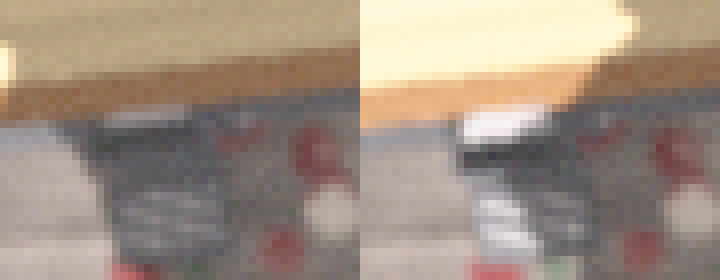

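Confirmed: the latch is still tipped (pad 2 px lower, lip pushed forward), so the lid is only wedged under the lip. I'll go back and press its front the last few mm.

```bash
python3 - <<'E'
from h import *
for z in(.2,.09): print(rel(w([-.040,0,z]),Rt(5.6)))
E
```

```text
(array([ 6.3 , -0.18, 12.56]), array([-0.29, -0.04, -0.23]))
(array([17.3 , -0.22, 12.57]), array([-0.29, -0.04, -0.23]))
```

Request:
jog_arm --pt "2 -0.2 6 0 0 0 1" --pt "6 -0.2 12.5 0 0 0 1" --pt "12 -0.2 12.5 0 0 0 1" --pt "16.5 -0.2 12.5 0 0 0 1" --pt "17.2 -0.2 12.5 0 0 0 1"

```text
t: 26.58
tool_pos: [0.4315, 0.3879, 0.0856]
orientation: [-0.073, 1.578, 0.07]
force: [0.8, 0.8, -0.3]
opening: 0.0004
```

Request:
jog_arm --pt "0 0 0 0 0 0 1" --pt "0.5 0 0 0 0 0 1" --pt "1 0 0 0 0 0 1" --pt "1.2 0 0 0 0 0 1"

```text
t: 27.08
tool_pos: [0.4317, 0.3883, 0.0743]
orientation: [-0.073, 1.577, 0.071]
force: [0.5, -0.0, -0.1]
opening: 0.0005
```

Request:
jog_arm --pt "0 0.3 0.3 0 0 0 1" --pt "0.15 0.3 0.3 0 0 0 1" --pt "0.25 0.3 0.3 0 0 0 1" --pt "0.25 0.3 0.3 0 0 0 1"

```text
t: 27.58
tool_pos: [0.4343, 0.3914, 0.0716]
orientation: [-0.073, 1.577, 0.071]
force: [-0.5, -1.0, -0.3]
opening: 0.0009
```

Request:
jog_arm --pt "0.1 0 0 0 0 0 1" --pt "0.15 0 0 0 0 0 1" --pt "0.15 0 0 0 0 0 1"

```text
t: 27.95
tool_pos: [0.4343, 0.3914, 0.0703]
orientation: [-0.073, 1.577, 0.071]
force: [-0.9, 0.3, 1.9]
opening: 0.0004
```

Request:
jog_arm --pt "0.1 0 0 0 0 0 1" --pt "0.15 0 0 0 0 0 1" --pt "0.15 0 0 0 0 0 1"

```text
t: 28.32
tool_pos: [0.4342, 0.3914, 0.0688]
orientation: [-0.073, 1.578, 0.071]
force: [-2.4, -0.7, 3.0]
opening: 0.0004
```

Request:
jog_arm --pt "0.15 0 0 0 0 0 1" --pt "0.2 0 0 0 0 0 1" --pt "0.2 0 0 0 0 0 1" --pt "0.2 0 0 0 0 0 1"

```text
t: 28.82
tool_pos: [0.4342, 0.3915, 0.0679]
orientation: [-0.073, 1.577, 0.071]
force: [-5.6, -3.9, 11.8]
opening: 0.0005
```

```bash
cat > look.py <<'E'
from h import *
import sys
n=sys.argv[1]
b0=cv2.imread("pics/side0.png"); b1=cam("side")["frame"][:,:,::-1]
def g(a,gm=.6): return (255*(a/255.)**gm).astype(np.uint8)
f=lambda a:cv2.resize(g(a[135:185,178:218]),None,fx=9,fy=9,interpolation=0)
cv2.imwrite(f"pics/{n}.png",np.hstack([f(b0),f(b1)]))
a,R=st(); print(cf(a["tool_pos"]),a["t"],a["force"])
E
python3 look.py z3
```

```text
[-0.03986747  0.00093005  0.06791131] 28.875 [-5.68316543 -3.40368182 10.10948051]
```

View pics/z3.png

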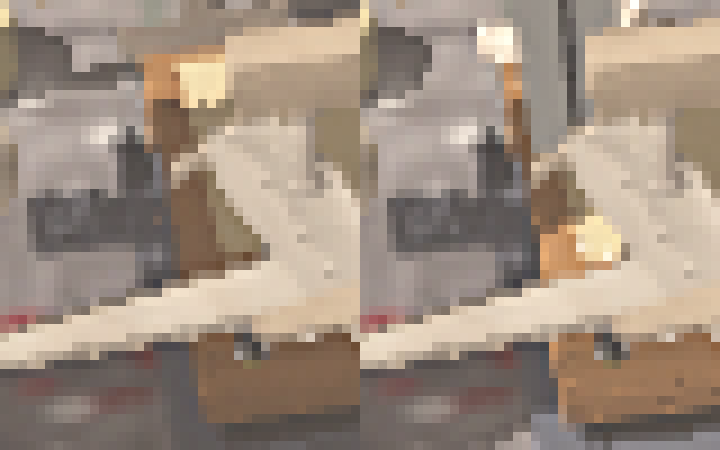

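Now the latch pad is back exactly where it was at the start (top at row 195 in both crops), so it has snapped. I'll lift off and check again.

Request:
jog_arm --pt "-0.3 0 0 0 0 0 1" --pt "-1.5 0 0 0 0 0 1" --pt "-6 0 0 0 0 0 1" --pt "-12 0 0 0 0 0 1" --pt "-18 0 -3 0 0 0 1"

```text
t: 29.5
tool_pos: [0.4085, 0.3889, 0.2463]
orientation: [-0.071, 1.576, 0.07]
force: [0.3, 0.4, 0.3]
opening: 0.0004
```

Request:
jog_arm --pt "0 0 -5 0 0 0 1" --pt "0 0 -9 0 0 0 1" --pt "0 0 -9 0 0 0 1" --pt "0 0 -9 0 0 0 1"

```text
t: 30.0
tool_pos: [0.3194, 0.381, 0.2474]
orientation: [-0.071, 1.575, 0.071]
force: [-0.2, 0.8, 0.3]
opening: 0.0004
```

```bash
python3 look.py z4; python3 - <<'E'
from h import *
t=cam("top","top18");crop(t,95,190,205,280,6,"z5")
E
```

```text
[-0.15495048  0.00155019  0.24720925] 30.05 [-0.41583368 -0.0714134   0.25993621]
```

View pics/z4.png

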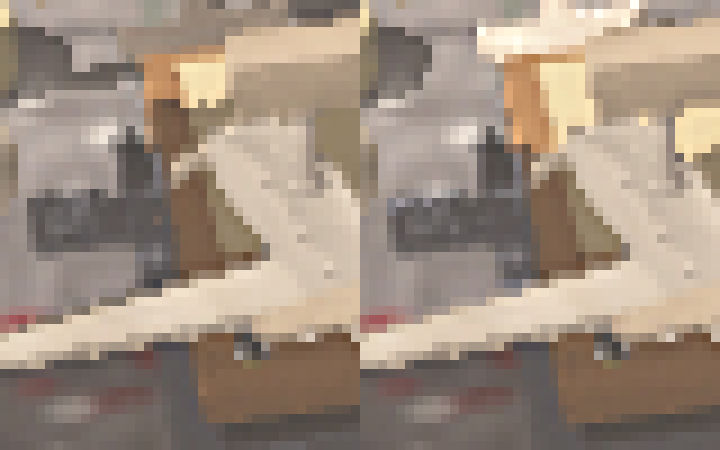

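View pics/z5.png

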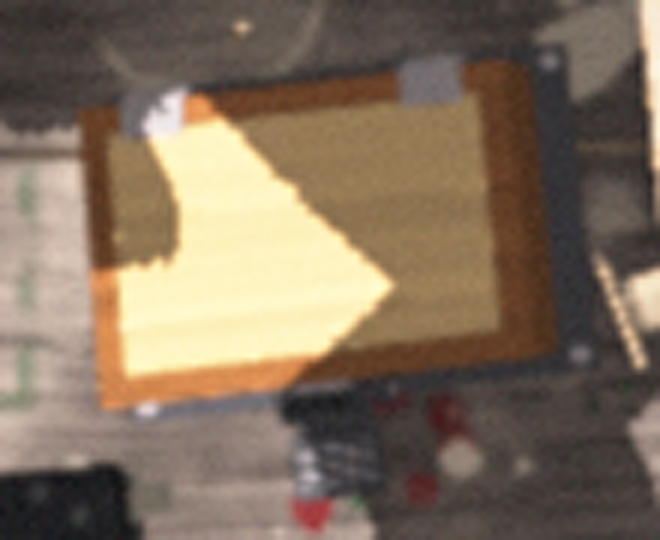

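With the arm clear, the side crop shows the lid and latch identical to the start picture, and the top view shows the lid shut and the latch at rest. I'll hand the job in.

```bash
python3 -c "
from plant import ticket
print(ticket.close_job())"
```

```text
the job is handed in; nothing more can be done
None
```

The clamp is in the case with the lid snapped shut, and I handed the job in at about 30 s. The hand-in reports no verdict.

- **Opening:** I pressed the latch pad with up to about 8 N, and the lid popped wide open. By touch, the tub stands about 4.5 mm higher than nominal.
- **Placing:** I carried the pale clamp over the model planes and set it on the tub floor, with the gripper tilted 18° to miss the open lid. Its front edge touched the floor first, then I opened the fingers so the rear edge settled about 10 mm. The picture afterwards showed it lying flat and roughly centred.
- **Closing:** I swung the lid down from behind and pressed its front. The highest reading at the lid was about 20 N in total, against the 30 N limit.

**Failed check:** after the first press the lid stayed down, but the pictures showed the latch still tipped, so the lid was only wedged. I went back and pressed the last 2–3 mm with about 12 N.

**Last checks:** with the arm clear, the lid and latch look the same as in the start picture. By eye, the white tub and the paint tin have not moved. I could not see the clamp once the lid was shut, so its final position rests on the picture taken just before closing.

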